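Set up a compression creep test and park the spare weights

TASK

Set up the creep test in the corner jig: lay the aluminium base plate flat on the jig floor, squared up flush against both corner fences with its long side along the notched fence, lay the brown specimen plate on top of it the same way, flush against the same two fences, and stand the largest weight upright on the middle of the specimen plate. Stand the two spare weights upright on the mat in front of the readout box, the middle-sized one centred in the left ring and the smallest one centred in the right ring as seen from the robot. Leave the jar and the beaker where they are.

Things in the scene. Friction and masses are not known exactly. Their poses are not given: they have to be found in the camera images.
- jig_corner (a point): Inner corner of the two steel fences, on the floor of the fixed dark grey jig (floor 160 x 120 mm, x -140..20, y -100..20, 8 mm above bench). Far fence face: x = 0, y -85..12. Left fence face: y = 0, in pieces x -18..0 and -115..-82; the 64 mm notch between admits a finger. Fences 12 mm thick, 24 mm high. Plates go on the -x, -y side. z up. Jig is left or right of the robot, yaw up to 0.25 rad.
- rings (a point): Midway between two white ring marks (60 mm across) on top of a dark grey mat, 2 mm thick, in front of the fixed white readout box. Left ring's centre at y = +50 mm, right ring's at y = -50 mm, both x = 0. Box: 50 mm high, 190 mm wide, front face at x = +75 mm. z up. It is left or right of the robot, yaw up to 0.25 rad.
- base_plate_mid (a point): Centre of the loose bare aluminium base plate, 110 (x) x 60 (y) x 12 (z) mm, about 0.2 kg, the larger of the two plates, lying flat on the bench, its long side pointing roughly away from the robot.
- coupon_mid (a point): Centre of the loose brown laminate specimen plate, 90 (x) x 46 (y) x 10 (z) mm, about 60 g, the smaller of the two plates, lying flat on the bench beside the other plate, its long side pointing roughly away from the robot.
- large_weight_mid (a point): Centre of the largest plain steel cylinder weight, 46 mm across, 50 mm high, about 0.6 kg, standing upright (its z axis) on the bench.
- middle_weight_mid (a point): Centre of the middle-sized plain steel cylinder weight, 36 mm across, 42 mm high, about 0.3 kg, standing upright on the bench.
- small_weight_mid (a point): Centre of the smallest plain steel cylinder weight, 28 mm across, 32 mm high, about 0.15 kg, standing upright on the bench.
- jar: Bystander: closed amber jar, 56 mm across, 75 mm high, beyond the plates; origin at the centre of its underside.
- beaker: Bystander: open clear beaker, 70 mm across, 85 mm high, to the robot's right; origin at the centre of its underside.
Mind the look-alikes: they are no part of the job. What is shaped like the part that bears middle_weight_mid but green or pink is not meant.

How it is judged (in metres and radians):
At the end, for the whole second after the job is handed in: Base plate then specimen plate lie in the jig, each within 3 to 4 mm of both fences and square to 0.06 rad; the largest weight stands within 12 mm of the specimen plate's centre; middle weight in left ring, smallest in right ring, within 12 mm of centre; all upright, at rest (x of base_plate_mid in the frame of jig_corner between -0.059 and -0.052 m and y of base_plate_mid in the frame of jig_corner between -0.034 and -0.027 m and z of base_plate_mid in the frame of jig_corner between 0.003 and 0.009 m and angle between the x axis of each of base_plate_mid, coupon_mid and the x axis of jig_corner, either way round below 0.06 rad and angle between each of base_plate_mid, coupon_mid's own z axis and vertical below 0.06 rad and x of coupon_mid in the frame of jig_corner between -0.049 and -0.042 m and y of coupon_mid in the frame of jig_corner between -0.027 and -0.02 m and z of coupon_mid in the frame of jig_corner between 0.014 and 0.02 m and horizontal distance between large_weight_mid and coupon_mid below 0.012 m and z of large_weight_mid in the frame of jig_corner between 0.044 and 0.05 m and x of middle_weight_mid in the frame of rings between -0.012 and 0.012 m and y of middle_weight_mid in the frame of rings between 0.038 and 0.062 m and z of middle_weight_mid in the frame of rings between 0.018 and 0.024 m and x of small_weight_mid in the frame of rings between -0.012 and 0.012 m and y of small_weight_mid in the frame of rings between -0.062 and -0.038 m and z of small_weight_mid in the frame of rings between 0.013 and 0.019 m and angle between each of large_weight_mid, middle_weight_mid, small_weight_mid's own z axis and vertical below 0.08 rad and linear speed of each of base_plate, coupon, large_weight, middle_weight, small_weight below 0.01 m/s); the robot touches nothing.
It fails at once if the jar is displaced by more than 30 mm or tipped (distance of jar from where it was at the start of the episode above 0.03 m or angle between jar's own z axis and vertical above 0.5 rad).
It fails at once if the beaker is displaced by more than 30 mm or tipped (distance of beaker from where it was at the start of the episode above 0.03 m or angle between beaker's own z axis and vertical above 0.5 rad).
It also fails if it takes over 112 s, if anything falls off the work surface, if the arm or the gripper's body presses on something with over 40 N, if the wrist force passes 120 N, or if a joint passes its speed limit or range.

ROBOT

A 6-joint arm with a two-finger parallel gripper is mounted at the origin on the work surface. World frame = base frame: x ahead of the robot, y to its left, z up, the work surface at z = 0. Lengths are in m, angles in degrees, forces in N, time in s.
With the tool pointing down it reaches from about 0.3 to 0.75 m from the base axis. Payload 8.5 kg.
Tool frame: the origin (TCP) lies between the finger pads; the fingertips stand 14 mm ahead of it and the grasp point (between the pads) lies 5 mm behind it; x points along the fingers, z is the direction in which the jaws open and shut, and the axes are right-handed (so a half turn about x gives the same grasp; the last joint's range is limited). The gripper opens to 85 mm and grips with 20 to 120 N. Pads are 22 mm wide; open, the fingers measure 114 mm over their backs; the gripper's body (76 mm by 85 mm) begins 54 mm behind the grasp point. The pads swing forward as they close: fully open they stand 13 mm farther back than shut.
Start: joints at [58.081, 21.807, 74.336, -0, 83.858, -12.336], TCP at [0.184, 0.518, 0.245] pointing down, gripper open.
Joint ranges: [-178.18, 178.18], [-50.72, 133.34], [12.68, 142.11], [-81.47, 261.47], [9.98, 163.14], [-165.26, 165.26]. Speed limits (degrees/s): [136.94, 136.94, 180, 180, 180, 180].

INTERFACE

Orientations are given as a 3x3 rotation matrix whose columns are the frame's x, y, z axes.
In Python, from rig import env gives the robot as it stands.
- The arm moves only by the shell command python3 -m jog 'ROWS' [FORCE]. ROWS is JSON, a list of rows, each a list of 5 numbers: the opening, from -1 (shut) to 1 (fully open), so that 0 is half open, then the shift along the tool's x, y, z in m, then the turn about the tool's x in rad. In form: [[claw, dx, dy, dz, yaw], ...]. A call has 1 to 20 rows; each row is the pose to reach, as a shift and turn from the pose commanded when the call began, along the tool's axes at that moment; what a row does not reach only later rows make up. A row lasts 1/10 s, in which the tool goes at most 50 mm and 8.59 degrees, less where a joint would pass 70% of its speed; a pose out of reach is approached as far as the arm can. A call with a gripper value outside its range is refused whole. The fingers move at their own pace and stop on an object; FORCE is the grip in N (left out, the last holds). Time passes only in rows, so rows that repeat a pose let the fingers close. It gives the time, the measured TCP pose, the force and the opening at its end, in the units of the state.
- env.observe(): the state, without advancing time (a new reading comes with each control period).
- env.get_image(name): name is "scene" or "top" or "wrist"; returns the picture (420x560x3 uint8, red, green, blue); there is no depth.
- env.camera_model(name): a dict with "fx", "fy", "cx", "cy" (pixels), "origin" and "orientation" of the camera in the world. Camera axes: x right, y up, looking along -z (the intrinsics and any distortion apply to the point x, -y, -z); pixel columns grow to the right and rows downward; lengths in m; the calibration is good to about 2 mm. A picture is of the moment at which its call begins: read the wrist's pose just before it. camera_model takes no time and is no camera call; for the wrist camera it gives the pose at the moment of the call.
- env.close_job(): hands the job in, once; it reports no verdict.
The state is a dict: "time_s": time; "q": joint angles; "qvel": joint speeds; "joint_efforts": joint torques, N m; "position": TCP position; "tool_rot": TCP orientation; "ft_force": force on the tool from outside, world axes, zero at the start; "wrist_torque": the same for the moment, N m; "grip_width": finger opening in m.
Only numpy, scipy, OpenCV 4.12 (cv2) and the standard library are available. Lean on these libraries where they do the work, as an engineer would, in place of code of your own. Each camera call takes 0.05 s, during which the arm holds its last target.

## Working session

There is one attempt and no reset: what is moved stays moved. The work goes in short steps, Python scripts to look and compute and a shell command to move; the robot and the scene stay as the last step left them, time stands still between calls to the robot, and variables do not carry over. Pictures are saved under pics/ and viewed, and the job is handed in when it is done.

```bash
ls; mkdir -p pics; python3 - <<'E'
from rig import env
import cv2
s=env.observe(); print({k:(v if not hasattr(v,'round') else v) for k,v in s.items()})
for n in ["scene","top","wrist"]:
    print(n,env.camera_model(n))
    cv2.imwrite(f"pics/{n}0.png",env.get_image(n)[:,:,::-1])
E
```

```text
pics
{'time_s': 0.0, 'q': array([ 5.80790940e+01,  2.18399624e+01,  7.43853246e+01, -1.87584536e-03,
        8.38566839e+01, -1.23341663e+01]), 'qvel': array([ 0.03791605,  0.00569954,  0.03193939,  0.01481004, -0.09094195,
        0.01896452]), 'joint_efforts': array([-1.01425099e-03, -4.48448610e+01, -2.31269217e+01, -2.98339055e-04,
        4.86839490e-03,  1.87449024e-05]), 'position': array([0.18422528, 0.51793775, 0.24471803]), 'tool_rot': array([[-7.28830473e-04, -9.42136146e-01,  3.35229699e-01],
       [-1.23152701e-03,  3.35230380e-01,  9.42135381e-01],
       [-9.99998976e-01,  2.73812546e-04, -1.40459223e-03]]), 'ft_force': array([-0.67527039,  0.48158777, -0.21140723]), 'wrist_torque': array([ 0.02612754, -0.06708192,  0.06493562]), 'grip_width': 0.08532857535387431}
scene {'fx': 417.4688055475943, 'fy': 417.4688055475943, 'cx': 275.41225523065845, 'cy': 210.22601197858953, 'origin': array([1.10708144, 0.02461049, 0.9812163 ]), 'orientation': array([[-0.1128215 , -0.84983469,  0.5148323 ],
       [ 0.99348628, -0.08813447,  0.07223105],
       [-0.01600998,  0.51962805,  0.85424257]])}
top {'fx': 499.87958234063586, 'fy': 499.87958234063586, 'cx': 271.7683287637211, 'cy': 214.90934213247408, 'origin': array([ 0.3156436 , -0.04694566,  1.30020649]), 'orientation': array([[ 0.00643547,  0.98129161, -0.19241975],
       [-0.99985209,  0.00938347,  0.01441331],
       [ 0.01594923,  0.19229854,  0.98120686]])}
wrist {'fx': 346.449484964922, 'fy': 346.449484964922, 'cx': 278.2181709998539, 'cy': 213.58320568975836, 'origin': array([0.12052436, 0.53854545, 0.3721065 ]), 'orientation': array([[ 3.35597887e-01, -9.07004789e-01, -2.54394125e-01],
       [ 9.42005200e-01,  3.22981905e-01,  9.11531290e-02],
       [-5.11625309e-04, -2.70231386e-01,  9.62795272e-01]])}
```

View pics/scene0.png

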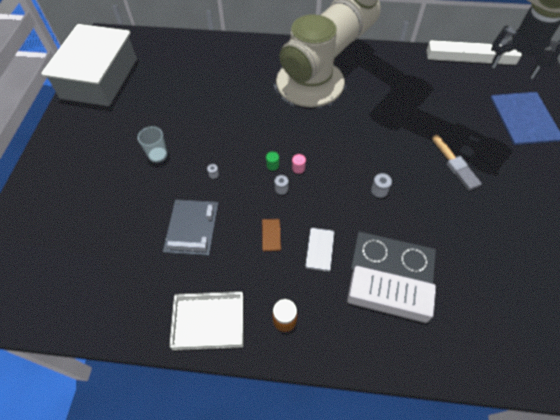

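View pics/top0.png

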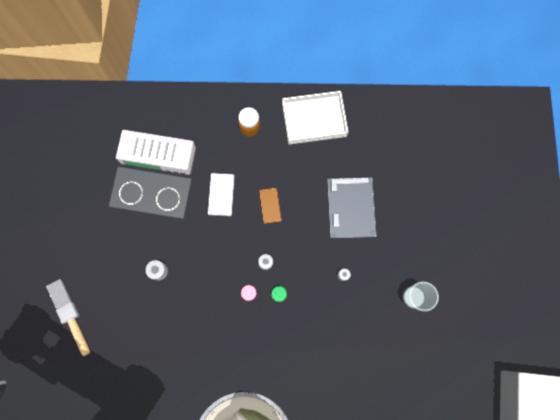

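View pics/wrist0.png

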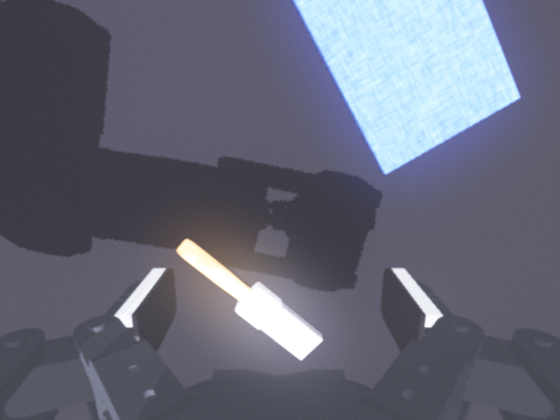

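The top view, with up as +x and left as +y, shows:

| Item | Pixel (x, y) |
|---|---|
| Rings mat | (150,193) |
| Base plate | (221,195) |
| Coupon | (270,206) |
| Jig | (352,208) |
| Large weight | (156,270) |
| Middle weight | (265,262) |
| Small weight | (344,274) |
| Jar | (249,122) |
| Beaker | (421,297) |
| Pink and green decoys | (248,293), (279,294) |

Next I'll measure these by ray casting.

```bash
cat > h.py <<'E'
import numpy as np, cv2
from rig import env
def ray(cm,u,v):
    d=np.array([(u-cm['cx'])/cm['fx'],-(v-cm['cy'])/cm['fy'],-1.0])
    return cm['orientation']@d
def onplane(cm,u,v,z):
    d=ray(cm,u,v); o=cm['origin']; return (o+d*(z-o[2])/d[2])[:2]
def proj(cm,p):
    c=cm['orientation'].T@(np.asarray(p,float)-cm['origin'])
    return np.array([cm['cx']+cm['fx']*c[0]/-c[2], cm['cy']-cm['fy']*c[1]/-c[2]])
def shot(name,fn=None):
    cm=env.camera_model(name); im=env.get_image(name)[:,:,::-1].copy()
    if fn: cv2.imwrite('pics/'+fn,im)
    return cm,im
E
python3 - <<'E'
from h import *
im=cv2.imread('pics/top0.png')
cv2.imwrite('pics/t1.png',cv2.resize(im[110:310,100:300],(800,800),interpolation=cv2.INTER_CUBIC)[:600])
c=cv2.resize(im[150:300,260:460],(800,600),interpolation=cv2.INTER_CUBIC);cv2.imwrite('pics/t2.png',c)
E
```

```text
(no output)
```

View pics/t1.png

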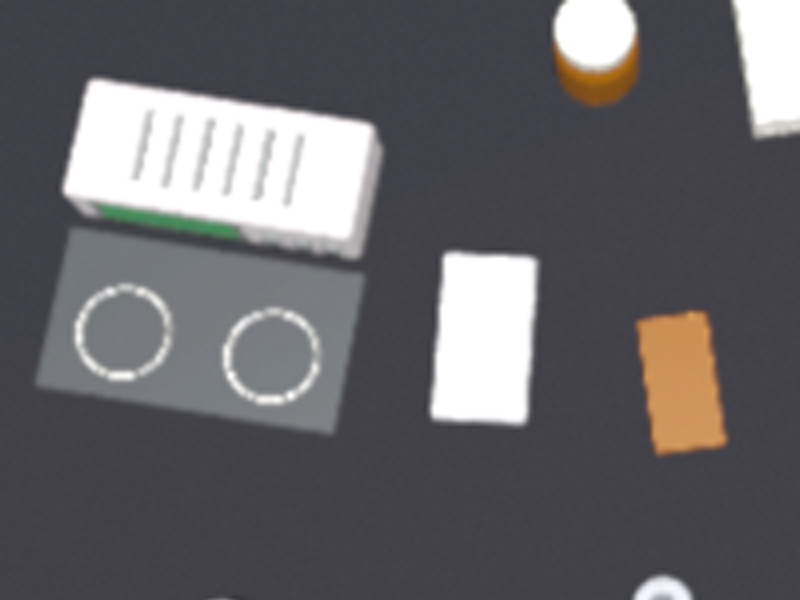

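View pics/t2.png

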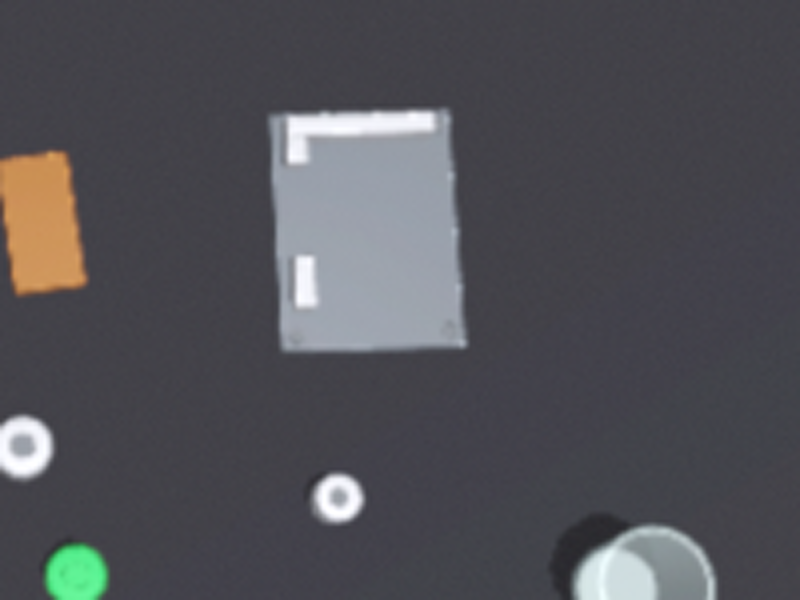

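The crops show the box and mat at left, with rings near (123,332) and (272,356) in the t1 crop. The jig outline corners are near (270,115), (450,110), (466,347) and (282,350) in the t2 crop. Next I'll extract these with masks.

```bash
cat > top.py <<'E'
from h import *
cm=env.camera_model('top'); im=cv2.imread('pics/top0.png'); hsv=cv2.cvtColor(im,cv2.COLOR_BGR2HSV); g=im.max(2)
def rects(mask,roi,zt,label,minA=15):
    x0,y0,x1,y1=roi; m=np.zeros_like(mask); m[y0:y1,x0:x1]=mask[y0:y1,x0:x1]
    cs,_=cv2.findContours(m,cv2.RETR_EXTERNAL,cv2.CHAIN_APPROX_NONE)
    for c in cs:
        if cv2.contourArea(c)<minA: continue
        pts=np.array([onplane(cm,u,v,zt) for u,v in c[:,0]]).astype(np.float32)
        (cx,cy),(w,h),a=cv2.minAreaRect((pts*1000))
        M=cv2.moments(c); ce=onplane(cm,M['m10']/M['m00'],M['m01']/M['m00'],zt)
        print(label,'rect c',round(cx,1),round(cy,1),'wh',round(w,1),round(h,1),'ang',round(a,1),'cent',(ce*1000).round(1),'px',(M['m10']/M['m00'],M['m01']/M['m00']))
print('bg',im[240,200],im[210,355],im[180,175])
w=(g>150).astype(np.uint8)*255
rects(w,(205,165,240,220),.012,'base')
o=((hsv[:,:,1]>100)&(g>90)).astype(np.uint8)*255
rects(o,(255,180,290,230),.010,'coupon')
rects(w,(140,255,172,285),.05,'large')
rects(w,(255,250,276,272),.042,'mid')
rects(w,(335,265,352,285),.032,'small')
mat=((g>80)).astype(np.uint8)*255
rects(mat,(320,170,385,245),.008,'jig')
rects(w,(112,175,146,210),.002,'ringL',5); rects(w,(150,180,185,215),.002,'ringR',5)
for n,p in dict(jA=(270,115),jB=(450,110),jC=(466,347),jD=(282,350)).items(): print(n,onplane(cm,260+p[0]/4-.4,150+p[1]/4-.4,.008).round(4))
E
python3 top.py
```

```text
bg [73 66 66] [172 161 156] [128 125 121]
base rect c 623.1 69.3 wh 62.6 114.2 ang 87.3 cent [622.7  69.4] px (220.7258382642998, 194.21050744127666)
coupon rect c 594.8 -60.5 wh 92.7 48.8 ang 8.5 cent [594.3 -60.4] px (269.7668097281831, 205.37110157367667)
large rect c 419.9 222.9 wh 47.6 46.9 ang 3.1 cent [419.6 223.8] px (155.12045319022062, 269.5521765056649)
mid rect c 442.7 -49.1 wh 37.8 35.3 ang 0.4 cent [443.3 -49.8] px (265.2576235541535, 261.25341745531017)
small rect c 412.4 -250.7 wh 27.7 28.2 ang 0.4 cent [ 413.3 -249.9] px (344.15807560137455, 274.1116838487972)
jig rect c 592.7 -276.3 wh 166.7 126.4 ang 2.1 cent [ 591.1 -276. ] px (351.12028596961574, 207.49329758713137)
ringL rect c 626.2 311.2 wh 66.2 63.5 ang 3.2 cent [627.  310.2] px (130.35588124765124, 192.62983840661406)
ringR rect c 610.7 212.4 wh 65.6 63.5 ang 2.4 cent [611.2 211.4] px (167.3945727906124, 198.77007700770076)
jA [ 0.6702 -0.2135]
jB [ 0.675  -0.3345]
jC [ 0.5144 -0.3398]
jD [ 0.5113 -0.219 ]
```

```bash
cat >> h.py <<'E'
def yawof(R): return np.degrees(np.arctan2(R[1,2],R[0,2]))
def go(x,y,z,jyaw,pose=None):
    """rows needed: dx,dy,dz,yaw from the measured pose"""
    s=env.observe(); R=s['tool_rot']; d=R.T@(np.array([x,y,z])-s['position'])
    t=(jyaw-yawof(R)+90)%180-90
    print('go dx dy dz yaw:',d.round(4),round(-np.radians(t),4),'dist',np.linalg.norm(d).round(3),'t',s['time_s'],'yaw now',yawof(R).round(2))
def st():
    s=env.observe(); print('t',s['time_s'],'p',s['position'].round(4),'yaw',yawof(s['tool_rot']).round(2),'tilt',s['tool_rot'][:2,0].round(4),'F',s['ft_force'].round(1),'w',s['grip_width'].round(4),'q',s['q'].round(1))
E
python3 -c "
from h import *
go(.60,.02,.24,87.3)"
```

```text
go dx dy dz yaw: [ 0.0051 -0.5586 -0.3299] -0.2946 dist 0.649 t 0.15 yaw now 70.42
```

```bash
python3 -m jog '[[1,0.005,-0.559,-0.33,-0.295],[1,0.005,-0.559,-0.33,-0.295],[1,0.005,-0.559,-0.33,-0.295],[1,0.005,-0.559,-0.33,-0.295],[1,0.005,-0.559,-0.33,-0.295],[1,0.005,-0.559,-0.33,-0.295],[1,0.005,-0.559,-0.33,-0.295],[1,0.005,-0.559,-0.33,-0.295],[1,0.005,-0.559,-0.33,-0.295],[1,0.005,-0.559,-0.33,-0.295],[1,0.005,-0.559,-0.33,-0.295],[1,0.005,-0.559,-0.33,-0.295],[1,0.005,-0.559,-0.33,-0.295],[1,0.005,-0.559,-0.33,-0.295],[1,0.005,-0.559,-0.33,-0.295],[1,0.005,-0.559,-0.33,-0.295],[1,0.005,-0.559,-0.33,-0.295]]'; python3 -c "
from h import *
st(); shot('wrist','w1.png'); print(env.camera_model('wrist')['origin'])"
```

```text
time_s: 1.85
position: [0.5996, 0.0213, 0.2407]
tool_rot: [[-0.0, -0.999, 0.045], [0.0, 0.045, 0.999], [-1.0, 0.0, 0.0]]
ft_force: [-0.6, -0.1, 0.2]
grip_width: 0.0856Traceback (most recent call last):
  File "<string>", line 3, in <module>
    st(); shot('wrist','w1.png'); print(env.camera_model('wrist')['origin'])
    ~~^^
  File "h.py", line 22, in st
    s=env.observe(); print('t',s['time_s'],'p',s['position'].round(4),'yaw',yawof(s['tool_rot']).round(2),'tilt',s['tool_rot'][:2,0].round(4),'F',s['ft_force'].round(1),'w',s['grip_width'].round(4),'q',s['q'].round(1))
                                                                                                                                                                             ^^^^^^^^^^^^^^^^^^^^^
AttributeError: 'float' object has no attribute 'round'
```

```bash
sed -i "s/s\['grip_width'\].round(4)/round(float(s['grip_width']),4)/" h.py; python3 -c "
from h import *
st(); shot('wrist','w1.png'); print(env.camera_model('wrist')['origin'])"
```

```text
t 1.85 p [0.5996 0.0213 0.2407] yaw 87.42 tilt [-0.      0.0002] F [-0.6 -0.1  0.2] w 0.0856 q [ -9.3  27.1  66.4   0.   86.5 -96.7]
[0.5320156  0.02182821 0.36804811]
```

View pics/w1.png

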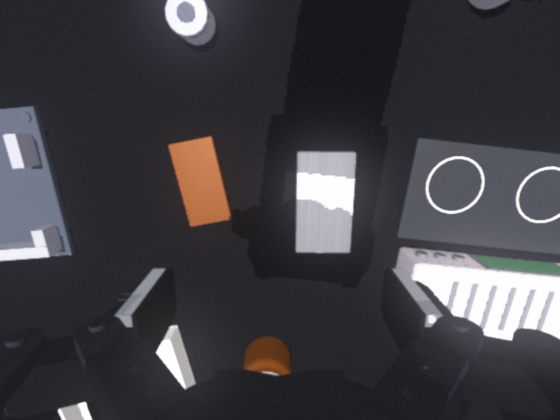

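The wrist view shows the base plate at (325,202), coupon at (200,181), part of the jig at left with the left fence pieces, and the rings at (455,185) and (547,195).

```bash
cat >> h.py <<'E'
def rects(cm,mask,roi,zt,label,minA=30):
    x0,y0,x1,y1=roi; m=np.zeros_like(mask); m[y0:y1,x0:x1]=mask[y0:y1,x0:x1]
    cs,_=cv2.findContours(m,cv2.RETR_EXTERNAL,cv2.CHAIN_APPROX_NONE)
    for c in cs:
        if cv2.contourArea(c)<minA: continue
        pts=np.array([onplane(cm,u,v,zt) for u,v in c[:,0]]).astype(np.float32)
        (cx,cy),(w,h),a=cv2.minAreaRect((pts*1000))
        if w<h: w,h,a=h,w,a-90
        a=(a+90)%180-90
        M=cv2.moments(c)
        print(label,'rect c',round(cx,1),round(cy,1),'LxW',round(w,1),round(h,1),'long-axis yaw',round(a,2),'px',round(M['m10']/M['m00'],1),round(M['m01']/M['m00'],1))
E
python3 - <<'E'
from h import *
cm=env.camera_model('wrist'); im=cv2.imread('pics/w1.png'); g=im.max(2); hsv=cv2.cvtColor(im,cv2.COLOR_BGR2HSV)
print(im[240,325],im[240,280],im[160,310])
m=(g>70).astype(np.uint8)*255
rects(cm,m,(285,140,370,265),.012,'base')
o=((hsv[:,:,1]>120)&(g>80)).astype(np.uint8)*255
rects(cm,o,(150,120,245,240),.010,'coupon')
w=(g>130).astype(np.uint8)*255
rects(cm,w,(420,150,490,220),.002,'ringR');rects(cm,w,(508,160,560,230),.002,'ringL')
rects(cm,(g>100).astype(np.uint8)*255,(160,0,210,38),.042,'mid')
E
```

```text
[187 178 180] [41 37 36] [203 192 194]
base rect c 623.4 65.9 LxW 112.2 71.3 long-axis yaw -2.62 px 324.4 200.7
coupon rect c 595.4 -62.4 LxW 90.5 47.4 long-axis yaw 8.33 px 200.0 180.7
ringR rect c 611.9 207.8 LxW 63.9 62.1 long-axis yaw 87.39 px 454.6 184.5
ringL rect c 628.7 298.1 LxW 63.5 46.8 long-axis yaw 9.78 px 533.1 196.0
mid rect c 449.5 -51.3 LxW 38.0 28.0 long-axis yaw 87.4 px 187.9 17.6
```

```bash
python3 - <<'E'
from h import *
cm=env.camera_model('wrist'); im=cv2.imread('pics/w1.png'); g=im.max(2)
for t in (70,90,110):
    m=cv2.morphologyEx((g>t).astype(np.uint8)*255,cv2.MORPH_OPEN,np.ones((5,5)))
    rects(cm,m,(285,140,370,265),.012,'base%d'%t)
    print(np.where(m[180,280:375])[0][[0,-1]]+280,np.where(m[235,280:375])[0][[0,-1]]+280)
go(.622,.068,.10,87.4)
E
```

```text
base70 rect c 623.4 66.8 LxW 112.2 65.0 long-axis yaw -2.62 px 324.5 200.8
[294 356] [295 351]
base90 rect c 623.9 66.8 LxW 111.2 62.7 long-axis yaw -2.61 px 324.5 200.8
[296 355] [295 351]
base110 rect c 623.3 67.1 LxW 110.0 61.6 long-axis yaw -2.62 px 324.5 200.9
[296 355] [296 350]
go dx dy dz yaw: [ 0.1407 -0.0201  0.0477] 0.0003 dist 0.15 t 1.9 yaw now 87.42
```

```bash
python3 -m jog '[[1,0.05,-0.021,0.0477,0],[1,0.1,-0.021,0.0477,0],[1,0.15,-0.021,0.0477,0],[1,0.19,-0.021,0.0477,0],[1,0.215,-0.021,0.0477,0],[1,0.2285,-0.021,0.0477,0],[1,0.2285,-0.021,0.0477,0],[1,0.2285,-0.021,0.0477,0]]'; python3 -c "
from h import *
st(); shot('wrist','w2.png')"
```

```text
time_s: 2.7
position: [0.6245, 0.0668, 0.0137]
tool_rot: [[0.003, -0.999, 0.046], [-0.0, 0.046, 0.999], [-1.0, -0.003, -0.0]]
ft_force: [-0.6, -0.0, -0.6]
grip_width: 0.0855
t 2.7 p [0.6245 0.0668 0.0137] yaw 87.35 tilt [ 0.003  -0.0002] F [-0.6 -0.  -0.6] w 0.0855 q [ -4.7  42.9  77.5   0.   59.5 -92. ]
```

View pics/w2.png

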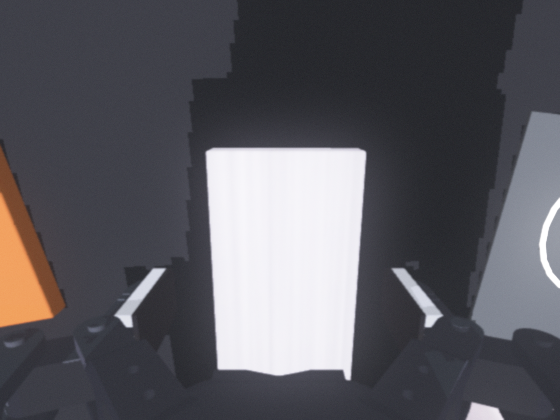

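The plate sits centred between the open pads, spanning about u=208–364. Closing.

```bash
python3 -m jog '[[-1,0.0015,0,0,0],[-1,0.0015,0,0,0],[-1,0.0015,0,0,0],[-1,0.0015,0,0,0],[-1,0.0015,0,0,0],[-1,0.0015,0,0,0],[-1,0.0015,0,0,0],[-1,0.0015,0,0,0]]' 60; python3 -c "
from h import *
st()"
```

```text
time_s: 3.55
position: [0.6242, 0.0666, 0.012]
tool_rot: [[0.002, -0.999, 0.047], [0.0, 0.047, 0.999], [-1.0, -0.002, 0.0]]
ft_force: [-1.1, 0.6, 8.0]
grip_width: 0.0582
t 3.55 p [0.6242 0.0666 0.012 ] yaw 87.32 tilt [0.0025 0.    ] F [-1.1  0.6  8. ] w 0.0582 q [ -4.7  43.   77.6   0.   59.3 -92. ]
```

```bash
python3 -m jog '[[-1,-0.03,0,0,0],[-1,-0.08,0,0,0],[-1,-0.13,0.01,-0.05,0],[-1,-0.18,0.01,-0.1,-0.04],[-1,-0.22,0.01,-0.15,-0.08],[-1,-0.22,0.01,-0.2,-0.08],[-1,-0.22,0.01,-0.2,-0.08],[-1,-0.22,0.01,-0.2,-0.08],[-1,-0.22,0.01,-0.2,-0.08]]'; python3 -c "
from h import *
st(); shot('wrist','w3.png');st()"
```

```text
time_s: 4.45
position: [0.6039, -0.1336, 0.2306]
tool_rot: [[0.0, -1.0, -0.031], [0.0, -0.031, 1.0], [-1.0, -0.0, 0.0]]
ft_force: [0.5, 1.1, -1.4]
grip_width: 0.0582
t 4.45 p [ 0.6039 -0.1336  0.2306] yaw 91.79 tilt [0.0003 0.0001] F [ 0.5  1.1 -1.4] w 0.0582 q [ -23.4   29.4   64.1    0.    86.5 -115.2]
t 4.5 p [ 0.6039 -0.1325  0.2301] yaw 91.88 tilt [-0.0007  0.0007] F [ 0.1  0.5 -1.9] w 0.0582 q [ -23.3   29.4   64.2    0.    86.5 -115.2]
```

View pics/w3.png

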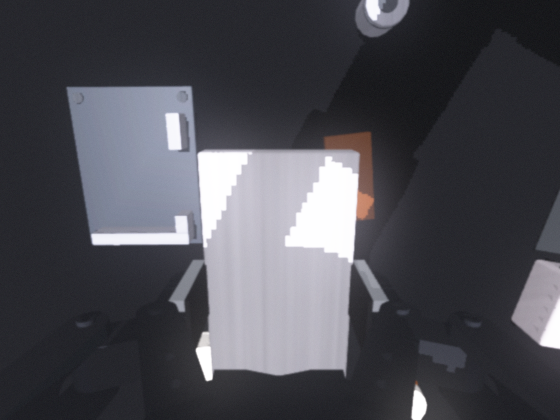

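The plate is held. The jig is visible at left, with floor corners near (68,88), (194,86), and the far fence around row 235. Zooming in.

```bash
python3 -c "
from h import *
im=cv2.imread('pics/w3.png')
cv2.imwrite('pics/w3z.png',cv2.resize(im[75:255,60:210],(500,600),interpolation=cv2.INTER_CUBIC))"
```

```text
(no output)
```

View pics/w3z.png

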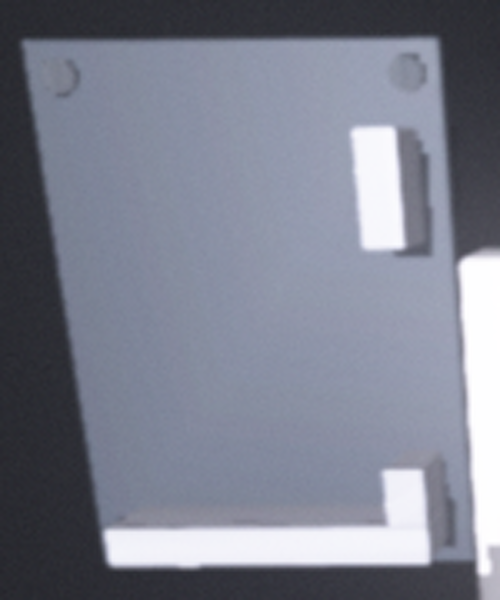

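```bash
cat > jig.py <<'E'
from h import *
cm=env.camera_model('wrist'); Z=.032
P=lambda x,y: onplane(cm,60+(x+.5)/3.3333-.5,75+(y+.5)/3.3333-.5,Z)
for n,p in dict(n0=(351,128),n1=(361,250),f0=(383,470),f1=(386,527),F0=(105,528),F1=(428,526),O0=(108,567),O1=(430,565),n1o=(404,248),f0o=(423,470)).items(): print(n,(P(*p)*1000).round(1))
for n,p in dict(a=(22,40),b=(438,38),c=(472,560),d=(77,370)).items(): print(n,(onplane(cm,60+(p[0]+.5)/3.3333-.5,75+(p[1]+.5)/3.3333-.5,.008)*1000).round(1))
E
python3 jig.py
```

```text
n0 [ 536.7 -239.1]
n1 [ 569.2 -238.1]
f0 [ 632.8 -235.1]
f1 [ 650.5 -235. ]
F0 [ 653.5 -318.5]
F1 [ 649.8 -222.6]
O0 [ 665.8 -319. ]
O1 [ 662.1 -222.4]
n1o [ 568.3 -226.1]
f0o [ 632.5 -223.4]
a [ 515.6 -338.9]
b [ 511.2 -220.5]
c [ 669.2 -215.1]
d [ 611.  -334.6]
```

```bash
cat >> h.py <<'E'
JC=np.array([.6503,-.2347]); JY=np.radians(2.1)
def jw(x,y):
    c,s=np.cos(JY),np.sin(JY); return JC+np.array([c*x-s*y,s*x+c*y])
def wj(p):
    c,s=np.cos(JY),np.sin(JY); d=np.asarray(p)[:2]-JC; return np.array([c*d[0]+s*d[1],-s*d[0]+c*d[1]])
E
python3 - <<'E'
from h import *
cm=env.camera_model('wrist'); s=env.observe()
im=cv2.imread('pics/w3.png'); print([im[r,278].tolist() for r in range(144,162,1)])
a=onplane(cm,200,155,.2305);b=onplane(cm,358,155,.2305);print(a,b,s['position'])
t=jw(-.061,-.034);print(t)
go(t[0],t[1],.06,92.1)
E
```

```text
[[69, 64, 63], [70, 61, 64], [71, 62, 64], [72, 65, 67], [83, 75, 75], [116, 108, 108], [151, 139, 143], [166, 155, 158], [175, 165, 166], [184, 176, 178], [193, 182, 185], [195, 184, 186], [195, 184, 187], [198, 187, 191], [197, 185, 188], [198, 188, 192], [198, 188, 191], [196, 186, 189]]
[ 0.55068268 -0.16506731] [ 0.54882968 -0.10769884] [ 0.60387988 -0.13245331  0.23008759]
[ 0.59058685 -0.27091243]
go dx dy dz yaw: [ 0.17    0.0177 -0.1381] -0.0038 dist 0.22 t 4.5 yaw now 91.88
```

```bash
sed -i 's/^JC=.*;/JC=np.array([.6505,-.2330]);/' h.py; python3 - <<'E'
from h import *
st()
t=jw(-.062,-.035);print(t)
go(t[0],t[1],.06,92.1)
E
```

```text
t 4.5 p [ 0.6039 -0.1325  0.2301] yaw 91.88 tilt [-0.0007  0.0007] F [ 0.1  0.5 -1.9] w 0.0582 q [ -23.3   29.4   64.2    0.    86.5 -115.2]
[ 0.58982417 -0.2702484 ]
go dx dy dz yaw: [ 0.17    0.0184 -0.1374] -0.0038 dist 0.219 t 4.5 yaw now 91.88
```

```bash
python3 -m jog '[[-1,0,0.0184,-0.045,-0.004],[-1,0,0.0184,-0.09,-0.004],[-1,0,0.0184,-0.1374,-0.004],[-1,0.04,0.0184,-0.1374,-0.004],[-1,0.08,0.0184,-0.1374,-0.004],[-1,0.12,0.0184,-0.1374,-0.004],[-1,0.16,0.0184,-0.1374,-0.004],[-1,0.17,0.0184,-0.1374,-0.004],[-1,0.17,0.0184,-0.1374,-0.004],[-1,0.17,0.0184,-0.1374,-0.004]]'; python3 -c "
from h import *
st(); shot('wrist','w4.png');s=env.observe();print(wj(s['position']))
shot('scene','s4.png')
im=cv2.imread('pics/s4.png');cv2.imwrite('pics/s4z.png',cv2.resize(im[170:290,130:290],(800,600),interpolation=cv2.INTER_CUBIC))"
```

```text
time_s: 5.5
position: [0.5915, -0.2706, 0.0623]
tool_rot: [[0.002, -0.999, -0.038], [-0.002, -0.038, 0.999], [-1.0, -0.002, -0.002]]
ft_force: [-0.6, 0.6, -1.0]
grip_width: 0.0583
t 5.5 p [ 0.5915 -0.2706  0.0623] yaw 92.18 tilt [ 0.0024 -0.0016] F [-0.6  0.6 -1. ] w 0.0583 q [ -35.    41.2   71.1    0.    67.5 -127.2]
[-0.06029333 -0.03571686]
```

View pics/w4.png

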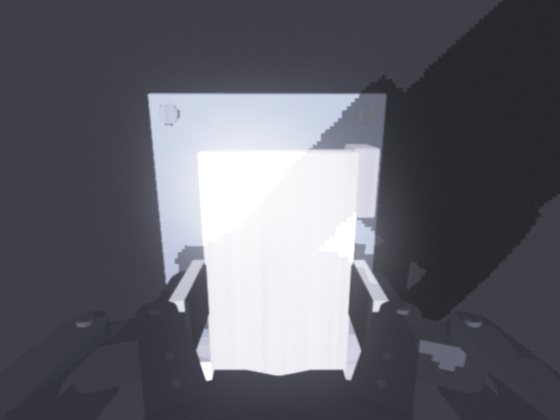

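View pics/s4z.png

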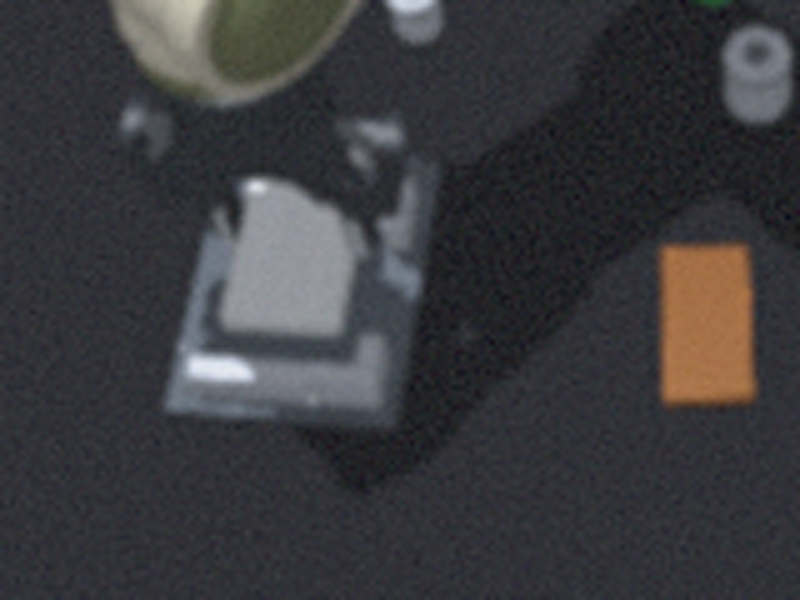

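```bash
python3 - <<'E'
from h import *
im=cv2.imread('pics/w4.png')
cv2.imwrite('pics/w4z.png',cv2.resize(im[80:240,320:400],(400,800),interpolation=cv2.INTER_CUBIC)[:600])
cm=env.camera_model('wrist'); s=env.observe()
for p,z in (((345,147),.032),((354,214),.032),((149,94),.008),((384,94),.008)):
    q=onplane(cm,*p,z); print(p,q.round(4),wj(q).round(4), (s['tool_rot'].T@(np.r_[q,z]-s['position'])).round(4))
E
```

```text
(345, 147) [ 0.536  -0.2456] [-0.1149 -0.0084] [0.0304 0.0545 0.0275]
(354, 214) [ 0.5671 -0.2385] [-0.0836 -0.0025] [0.0305 0.0232 0.0334]
(149, 94) [ 0.5157 -0.3406] [-0.1387 -0.1026] [ 0.0546  0.0785 -0.0667]
(384, 94) [ 0.5114 -0.224 ] [-0.1387  0.0141] [0.0543 0.0784 0.0501]
```

View pics/w4z.png

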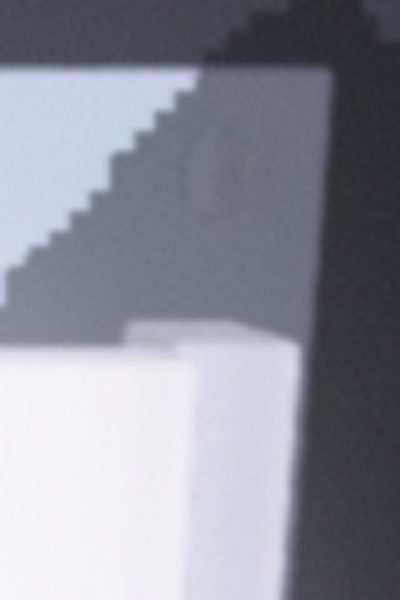

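The fence corner at (355.5,148) gives about 4.7 mm lateral clearance, so I'm lowering.

```bash
python3 -m jog '[[-1,0.015,0,0,0],[-1,0.028,0,0,0],[-1,0.036,0,0,0],[-1,0.040,0,0,0],[-1,0.041,0,0,0],[-1,0.041,0,0,0]]'; python3 -c "
from h import *
st();s=env.observe();print(wj(s['position']))"
```

```text
time_s: 6.2
position: [0.5905, -0.2708, 0.0201]
tool_rot: [[0.0, -0.999, -0.037], [-0.0, -0.037, 0.999], [-1.0, -0.0, -0.0]]
ft_force: [-2.0, 0.5, 3.3]
grip_width: 0.058
t 6.2 p [ 0.5905 -0.2708  0.0201] yaw 92.13 tilt [ 0.0004 -0.0003] F [-2.   0.5  3.3] w 0.058 q [ -35.1   44.1   73.1   -0.    62.8 -127.2]
[-0.06131626 -0.03553312]
```

```bash
python3 -m jog '[[-1,0.0005,-0.002,0,0],[-1,0.0005,-0.003,0,0],[-1,0.0005,-0.004,0,0],[-1,0.0005,-0.005,0,0],[-1,0.0005,-0.005,0,0]]'; python3 -c "
from h import *
st();s=env.observe();print(wj(s['position']))"
```

```text
time_s: 6.7
position: [0.5955, -0.271, 0.02]
tool_rot: [[0.0, -0.999, -0.037], [-0.001, -0.037, 0.999], [-1.0, -0.0, -0.001]]
ft_force: [-4.8, -0.9, 6.3]
grip_width: 0.0579
t 6.7 p [ 0.5955 -0.271   0.02  ] yaw 92.13 tilt [ 0.0004 -0.0011] F [-4.8 -0.9  6.3] w 0.0579 q [ -34.8   44.5   72.2   -0.    63.2 -126.9]
[-0.0563811  -0.03595145]
```

```bash
python3 -m jog '[[-1,0,-0.001,0,0],[-1,0,-0.0015,0,0],[-1,0,-0.002,0,0],[-1,0,-0.002,0,0]]'; python3 -c "
from h import *
st();s=env.observe();print(wj(s['position']))"
```

```text
time_s: 7.1
position: [0.5974, -0.2709, 0.0201]
tool_rot: [[0.0, -0.999, -0.037], [-0.001, -0.037, 0.999], [-1.0, -0.0, -0.001]]
ft_force: [-5.6, 1.0, 7.1]
grip_width: 0.0584
t 7.1 p [ 0.5974 -0.2709  0.0201] yaw 92.13 tilt [ 0.0003 -0.0011] F [-5.6  1.   7.1] w 0.0584 q [ -34.7   44.6   71.9   -0.    63.4 -126.8]
[-0.05444628 -0.03595844]
```

```bash
python3 -m jog '[[-1,0,-0.001,0,0],[-1,0,-0.0015,0,0],[-1,0,-0.002,0,0],[-1,0,-0.002,0,0]]'; python3 -m jog '[[-1,0,-0.001,0,0],[-1,0,-0.0015,0,0],[-1,0,-0.0015,0,0]]'; python3 -c "
from h import *
st();s=env.observe();print(wj(s['position']))"
```

```text
time_s: 7.5
position: [0.5978, -0.2709, 0.02]
tool_rot: [[-0.004, -0.999, -0.037], [-0.001, -0.037, 0.999], [-1.0, 0.004, -0.0]]
ft_force: [-13.5, -0.4, 11.3]
grip_width: 0.0581
time_s: 7.8
position: [0.5979, -0.2709, 0.02]
tool_rot: [[-0.007, -0.999, -0.037], [-0.0, -0.037, 0.999], [-1.0, 0.007, 0.0]]
ft_force: [-21.0, -1.3, 15.6]
grip_width: 0.058
t 7.8 p [ 0.5979 -0.2709  0.02  ] yaw 92.14 tilt [-0.0072 -0.    ] F [-21.   -1.3  15.6] w 0.058 q [ -34.6   44.8   71.5   -0.3   64.1 -126.6]
[-0.05397421 -0.03596707]
```

Contact with the far fence (Fx −21 N). Easing off, then sliding toward the notched fence.

```bash
python3 -m jog '[[-1,0,0.0025,0,0],[-1,0,0.0025,0.0015,0],[-1,0,0.0025,0.003,0],[-1,0,0.0025,0.004,0],[-1,0,0.0025,0.004,0]]'; python3 -c "
from h import *
st();s=env.observe();print(wj(s['position']))"
```

```text
time_s: 8.3
position: [0.5977, -0.269, 0.0201]
tool_rot: [[-0.0, -0.999, -0.036], [-0.004, -0.036, 0.999], [-1.0, 0.0, -0.004]]
ft_force: [-9.5, -9.0, 5.7]
grip_width: 0.0581
t 8.3 p [ 0.5977 -0.269   0.0201] yaw 92.09 tilt [-0.0002 -0.0043] F [-9.5 -9.   5.7] w 0.0581 q [ -34.5   44.6   72.    -0.2   63.3 -126.5]
[-0.05406978 -0.03399539]
```

```bash
python3 -m jog '[[-1,0,0,0.001,0],[-1,0,0,0.0015,0],[-1,0,0,0.0015,0]]';  python3 -m jog '[[-1,0,0,0.001,0],[-1,0,0,0.0015,0],[-1,0,0,0.0015,0]]'; python3 -c "
from h import *
st();s=env.observe();print(wj(s['position']))"
```

```text
time_s: 8.6
position: [0.5977, -0.2676, 0.0202]
tool_rot: [[-0.0, -0.999, -0.036], [-0.005, -0.036, 0.999], [-1.0, 0.0, -0.005]]
ft_force: [-7.8, -10.0, 5.8]
grip_width: 0.0578
time_s: 8.9
position: [0.5976, -0.2663, 0.0202]
tool_rot: [[-0.0, -0.999, -0.036], [-0.005, -0.036, 0.999], [-1.0, 0.0, -0.005]]
ft_force: [-8.9, -10.6, 5.6]
grip_width: 0.0582
t 8.9 p [ 0.5976 -0.2663  0.0202] yaw 92.08 tilt [-0.     -0.0049] F [ -8.9 -10.6   5.6] w 0.0582 q [ -34.3   44.5   72.3   -0.3   63.1 -126.2]
[-0.05405165 -0.0313806 ]
```

```bash
python3 -m jog '[[-1,0,0,0.001,0],[-1,0,0,0.002,0],[-1,0,0,0.002,0]]';  python3 -m jog '[[-1,0,0,0.001,0],[-1,0,0,0.002,0],[-1,0,0,0.002,0]]'; python3 -c "
from h import *
st();s=env.observe();print(wj(s['position']))"
```

```text
time_s: 9.2
position: [0.5976, -0.2661, 0.0202]
tool_rot: [[0.001, -0.999, -0.036], [-0.008, -0.036, 0.999], [-1.0, -0.0, -0.008]]
ft_force: [-8.4, -17.5, 2.9]
grip_width: 0.0583
time_s: 9.5
position: [0.5977, -0.266, 0.0203]
tool_rot: [[0.002, -0.999, -0.036], [-0.011, -0.036, 0.999], [-1.0, -0.001, -0.011]]
ft_force: [-8.8, -27.1, 0.7]
grip_width: 0.0578
t 9.5 p [ 0.5977 -0.266   0.0203] yaw 92.07 tilt [ 0.0016 -0.0113] F [ -8.8 -27.1   0.7] w 0.0578 q [ -34.2   44.4   72.5   -0.5   62.7 -126. ]
[-0.05401405 -0.03106196]
```

```bash
python3 -m jog '[[-1,0,0.001,-0.003,0],[-1,0,0.001,-0.003,0],[1,0,0.001,-0.003,0],[1,0,0.001,-0.003,0],[1,0,0.001,-0.003,0],[1,0,0.001,-0.003,0],[1,0,0.001,-0.003,0]]'; python3 -c "
from h import *
st();s=env.observe();print(wj(s['position']));shot('wrist','w5.png')"
```

```text
time_s: 10.2
position: [0.5972, -0.2622, 0.0188]
tool_rot: [[0.0, -0.999, -0.038], [0.0, -0.038, 0.999], [-1.0, -0.0, 0.0]]
ft_force: [-0.3, -0.5, -0.6]
grip_width: 0.0848
t 10.2 p [ 0.5972 -0.2622  0.0188] yaw 92.15 tilt [0.     0.0001] F [-0.3 -0.5 -0.6] w 0.0848 q [ -34.1   44.4   72.6    0.    62.9 -126.2]
[-0.05431215 -0.02720671]
```

View pics/w5.png

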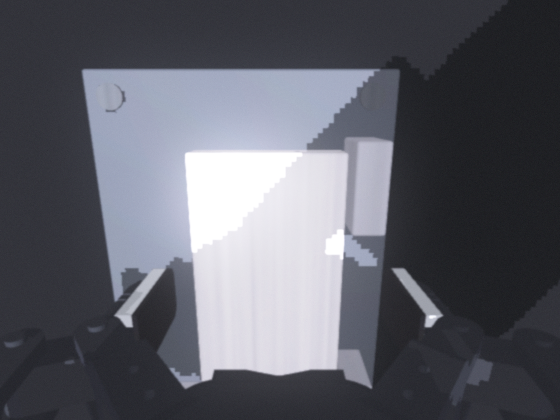

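Base plate released in the corner. Its edge at u≈346 meets the fence face. Moving to the coupon.

```bash
python3 -c "
from h import *
go(.595,-.0603,.06,98.4); go(.595,-.0603,.015,98.4)"
```

```text
go dx dy dz yaw: [-0.0412 -0.0054  0.2019] -0.1091 dist 0.206 t 10.25 yaw now 92.15
go dx dy dz yaw: [ 0.0038 -0.0054  0.2019] -0.1091 dist 0.202 t 10.25 yaw now 92.15
```

```bash
python3 -m jog '[[1,-0.04,0,0,0],[1,-0.085,0,0,0],[1,-0.1,-0.0054,0.045,-0.109],[1,-0.1,-0.0054,0.095,-0.109],[1,-0.1,-0.0054,0.145,-0.109],[1,-0.09,-0.0054,0.19,-0.109],[1,-0.06,-0.0054,0.202,-0.109],[1,-0.03,-0.0054,0.202,-0.109],[1,-0.015,-0.0054,0.202,-0.109],[1,-0.015,-0.0054,0.202,-0.109],[1,-0.015,-0.0054,0.202,-0.109]]'; python3 -c "
from h import *
st();cm,im=shot('wrist','w6.png')
go(.595,-.0603,.0135,98.4)
hsv=cv2.cvtColor(im,cv2.COLOR_BGR2HSV);o=((hsv[:,:,1]>120)&(im.max(2)>60)).astype(np.uint8)*255
rects(cm,o,(180,120,400,400),.01,'c',200)"
```

```text
time_s: 11.35
position: [0.5953, -0.0605, 0.0344]
tool_rot: [[0.001, -0.989, -0.146], [-0.0, -0.146, 0.989], [-1.0, -0.001, -0.0]]
ft_force: [0.0, 0.4, 0.8]
grip_width: 0.0855
t 11.35 p [ 0.5953 -0.0605  0.0344] yaw 98.38 tilt [ 0.0005 -0.0002] F [0.  0.4 0.8] w 0.0855 q [ -17.1   39.1   81.9    0.    59.  -115.5]
go dx dy dz yaw: [0.0213 0.0006 0.0004] -0.0005 dist 0.021 t 11.4 yaw now 98.37
c rect c 602.8 -62.1 LxW 71.5 45.2 long-axis yaw 8.32 px 279.0 319.0
c rect c 550.6 -64.8 LxW 44.1 15.3 long-axis yaw 75.91 px 293.2 169.9
```

View pics/w6.png

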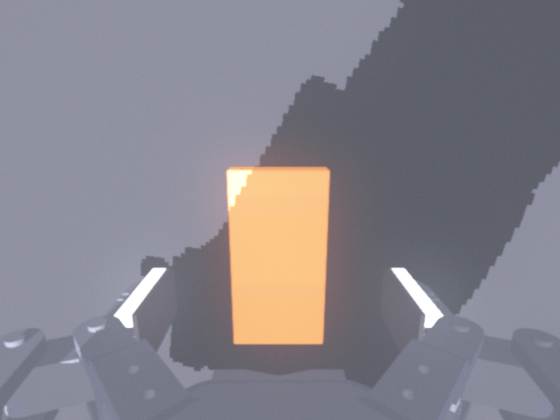

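The coupon is centred between the pads, u=228–328. Descending and closing.

```bash
python3 -c "
from h import *
cm=env.camera_model('wrist');s=env.observe()
for r in (171,344):
    q=onplane(cm,278,r,.01);print((s['tool_rot'].T@(np.r_[q,.01]-s['position'])).round(4))"
python3 -m jog '[[1,0.012,0,0,0],[1,0.019,0,0,0],[1,0.0205,0,0,0],[1,0.0205,0,0,0],[-1,0.0205,0,0,0],[-1,0.0205,0,0,0],[-1,0.0205,0,0,0],[-1,0.0205,0,0,0],[-1,0.0205,0,0,0],[-1,0.0205,0,0,0],[-1,0.0205,0,0,0]]' 50;  python3 -c "
from h import *
st()"
```

```text
[ 0.0248  0.0448 -0.0026]
[ 0.0249 -0.0439 -0.0027]
time_s: 12.5
position: [0.5953, -0.0605, 0.0139]
tool_rot: [[0.001, -0.989, -0.146], [-0.0, -0.146, 0.989], [-1.0, -0.001, -0.0]]
ft_force: [-1.2, -1.0, 5.2]
grip_width: 0.0445
t 12.5 p [ 0.5953 -0.0605  0.0139] yaw 98.38 tilt [ 0.0011 -0.0003] F [-1.2 -1.   5.2] w 0.0445 q [ -17.1   40.8   82.7    0.    56.4 -115.5]
```

```bash
sed -i 's/^JC=.*;/JC=np.array([.6515,-.2340]);/' h.py; python3 -c "
from h import *
t=jw(-.051,-.029)
go(t[0],t[1],.10,92.1)
go(t[0],t[1],.038,92.1)"
```

```text
go dx dy dz yaw: [-0.086   0.0235 -0.2032] 0.1095 dist 0.222 t 12.5 yaw now 98.38
go dx dy dz yaw: [-0.024   0.0235 -0.2031] 0.1095 dist 0.206 t 12.5 yaw now 98.38
```

```bash
python3 -m jog '[[-1,-0.03,0,0,0],[-1,-0.07,0,-0.02,0],[-1,-0.086,0.01,-0.06,0.05],[-1,-0.086,0.0235,-0.11,0.1095],[-1,-0.086,0.0235,-0.16,0.1095],[-1,-0.086,0.0235,-0.2031,0.1095],[-1,-0.086,0.0235,-0.2031,0.1095],[-1,-0.086,0.0235,-0.2031,0.1095],[-1,-0.086,0.0235,-0.2031,0.1095]]'; python3 -c "
from h import *
st();cm,im=shot('wrist','w7.png');s=env.observe();print(wj(s['position']))"
```

```text
time_s: 13.4
position: [0.6012, -0.2636, 0.099]
tool_rot: [[-0.001, -0.999, -0.038], [0.001, -0.038, 0.999], [-1.0, 0.001, 0.001]]
ft_force: [-0.2, -0.4, -0.3]
grip_width: 0.0443
t 13.4 p [ 0.6012 -0.2636  0.099 ] yaw 92.15 tilt [-0.0009  0.0008] F [-0.2 -0.4 -0.3] w 0.0443 q [ -34.    39.5   67.7    0.    72.9 -126.1]
[-0.05124045 -0.02753162]
```

View pics/w7.png

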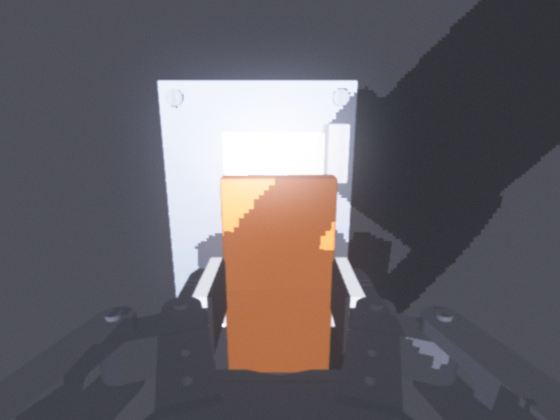

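The base plate lies flush along the notched fence. The coupon in hand is aligned with it. Lowering.

```bash
python3 -m jog '[[-1,0.02,0,0,0],[-1,0.04,0,0,0],[-1,0.055,0,0,0],[-1,0.062,0,0,0],[-1,0.064,0,0,0],[-1,0.064,0,0,0],[-1,0.064,0,0,0]]'; python3 -c "
from h import *
st();s=env.observe();print(wj(s['position']))"
```

```text
time_s: 14.15
position: [0.6018, -0.2647, 0.0363]
tool_rot: [[0.001, -0.999, -0.037], [-0.001, -0.037, 0.999], [-1.0, -0.001, -0.001]]
ft_force: [0.1, 0.1, -0.8]
grip_width: 0.044
t 14.15 p [ 0.6018 -0.2647  0.0363] yaw 92.12 tilt [ 0.0012 -0.0008] F [ 0.1  0.1 -0.8] w 0.044 q [ -34.    43.6   71.     0.    65.4 -126.2]
[-0.05083799 -0.02888191]
```

```bash
python3 -m jog '[[-1,0.001,0,0,0],[-1,0.002,0,0,0],[-1,0.002,0,0,0]]'; python3 -m jog '[[-1,0.001,0,0,0],[-1,0.001,0,0,0],[-1,0.001,0,0,0]]'; python3 -c "
from h import *
st();s=env.observe();print(wj(s['position']))"
```

```text
time_s: 14.45
position: [0.6015, -0.2649, 0.034]
tool_rot: [[0.001, -0.999, -0.037], [-0.0, -0.037, 0.999], [-1.0, -0.001, -0.001]]
ft_force: [-1.5, 0.7, 3.2]
grip_width: 0.0442
time_s: 14.75
position: [0.6015, -0.2649, 0.0339]
tool_rot: [[0.001, -0.999, -0.037], [-0.001, -0.037, 0.999], [-1.0, -0.001, -0.001]]
ft_force: [-3.5, 1.6, 11.7]
grip_width: 0.045
t 14.75 p [ 0.6015 -0.2649  0.0339] yaw 92.1 tilt [ 0.0011 -0.0008] F [-3.5  1.6 11.7] w 0.045 q [ -34.1   43.7   71.1   -0.    65.1 -126.2]
[-0.05105476 -0.02901664]
```

```bash
python3 -m jog '[[-1,-0.0008,-0.0015,0,0],[-1,-0.0008,-0.003,0,0],[-1,-0.0008,-0.004,0,0],[-1,-0.0008,-0.005,0,0],[-1,-0.0008,-0.005,0,0]]'; python3 -m jog '[[-1,0,-0.001,0,0],[-1,0,-0.002,0,0],[-1,0,-0.002,0,0]]'; python3 -m jog '[[-1,0,-0.001,0,0],[-1,0,-0.002,0,0],[-1,0,-0.002,0,0]]'; python3 -c "
from h import *
st();s=env.observe();print(wj(s['position']))"
```

```text
time_s: 15.25
position: [0.6062, -0.2649, 0.034]
tool_rot: [[-0.0, -0.999, -0.037], [-0.001, -0.037, 0.999], [-1.0, 0.0, -0.001]]
ft_force: [-4.6, -0.4, 8.8]
grip_width: 0.0445
time_s: 15.55
position: [0.6072, -0.2649, 0.0339]
tool_rot: [[-0.003, -0.999, -0.037], [-0.0, -0.037, 0.999], [-1.0, 0.003, -0.0]]
ft_force: [-8.9, -0.8, 10.7]
grip_width: 0.0446
time_s: 15.85
position: [0.6074, -0.2649, 0.0339]
tool_rot: [[-0.007, -0.999, -0.037], [0.0, -0.037, 0.999], [-1.0, 0.007, 0.001]]
ft_force: [-19.2, -0.6, 15.5]
grip_width: 0.0445
t 15.85 p [ 0.6074 -0.2649  0.0339] yaw 92.1 tilt [-0.0073  0.0002] F [-19.2  -0.6  15.5] w 0.0445 q [ -33.7   44.3   69.7   -0.2   66.3 -125.7]
[-0.04523441 -0.02923722]
```

```bash
python3 -m jog '[[-1,-0.0005,0.0025,0,0],[-1,-0.0005,0.0025,0.0015,0],[-1,-0.0005,0.0025,0.003,0],[-1,-0.0005,0.0025,0.004,0],[-1,-0.0005,0.0025,0.005,0]]'; python3 -m jog '[[-1,0,0,0.001,0],[-1,0,0,0.0015,0],[-1,0,0,0.0015,0]]'; python3 -m jog '[[-1,0,0,0.001,0],[-1,0,0,0.0015,0],[-1,0,0,0.0015,0]]'; python3 -c "
from h import *
st();s=env.observe();print(wj(s['position']))"
```

```text
time_s: 16.35
position: [0.6071, -0.2612, 0.034]
tool_rot: [[-0.001, -0.999, -0.036], [-0.003, -0.036, 0.999], [-1.0, 0.001, -0.003]]
ft_force: [-6.3, -8.2, 4.8]
grip_width: 0.0447
time_s: 16.65
position: [0.607, -0.2597, 0.034]
tool_rot: [[-0.001, -0.999, -0.036], [-0.003, -0.036, 0.999], [-1.0, 0.001, -0.003]]
ft_force: [-6.4, -7.0, 5.2]
grip_width: 0.0449
time_s: 16.95
position: [0.607, -0.2589, 0.034]
tool_rot: [[-0.001, -0.999, -0.036], [-0.004, -0.036, 0.999], [-1.0, 0.001, -0.004]]
ft_force: [-6.8, -10.2, 3.1]
grip_width: 0.0442
t 16.95 p [ 0.607  -0.2589  0.034 ] yaw 92.08 tilt [-0.0007 -0.004 ] F [ -6.8 -10.2   3.1] w 0.0442 q [ -33.3   43.9   70.6   -0.2   65.4 -125.3]
[-0.04538192 -0.02322738]
```

```bash
python3 -m jog '[[-1,0,0,0.001,0],[-1,0,0,0.0015,0],[-1,0,0,0.0015,0]]'; python3 -m jog '[[-1,0,0,0.001,0],[-1,0,0,0.0015,0],[-1,0,0,0.0015,0]]'; python3 -c "
from h import *
st();s=env.observe();print(wj(s['position']))"
```

```text
time_s: 17.25
position: [0.607, -0.2588, 0.0341]
tool_rot: [[-0.0, -0.999, -0.036], [-0.006, -0.036, 0.999], [-1.0, 0.0, -0.006]]
ft_force: [-6.6, -15.9, 1.9]
grip_width: 0.0442
time_s: 17.55
position: [0.607, -0.2587, 0.0341]
tool_rot: [[0.001, -0.999, -0.036], [-0.009, -0.036, 0.999], [-1.0, -0.0, -0.009]]
ft_force: [-6.1, -21.0, 0.1]
grip_width: 0.0443
t 17.55 p [ 0.607  -0.2587  0.0341] yaw 92.04 tilt [ 0.0005 -0.0088] F [ -6.1 -21.    0.1] w 0.0443 q [ -33.2   43.9   70.7   -0.4   65.1 -125. ]
[-0.04533686 -0.02303211]
```

Both contacts felt. Easing off, releasing, and lifting.

```bash
python3 -m jog '[[-1,0,0.0005,-0.0035,0],[-1,0,0.0005,-0.0035,0],[0.6,0,0.0005,-0.0035,0],[0.6,0,0.0005,-0.0035,0],[0.6,0,0.0005,-0.0035,0],[0.6,0,0.0005,-0.0035,0],[0.6,-0.02,0.0005,-0.0035,0],[0.6,-0.06,0.0005,-0.0035,0],[0.6,-0.1,0.0005,-0.0035,0],[0.6,-0.14,0.0005,-0.0035,0],[0.6,-0.14,0.02,-0.0035,0],[0.6,-0.14,0.02,-0.0035,0]]'; python3 -c "
from h import *
st();cm,im=shot('wrist','w8.png');s=env.observe();print(wj(s['position']))"
```

```text
time_s: 18.75
position: [0.5867, -0.2576, 0.1748]
tool_rot: [[0.001, -0.999, -0.036], [-0.001, -0.036, 0.999], [-1.0, -0.001, -0.001]]
ft_force: [0.6, 0.3, -0.2]
grip_width: 0.068
t 18.75 p [ 0.5867 -0.2576  0.1748] yaw 92.08 tilt [ 0.0009 -0.0007] F [ 0.6  0.3 -0.2] w 0.068 q [ -34.3   33.9   65.2   -0.    80.8 -126.4]
[-0.06510007 -0.02108261]
```

View pics/w8.png

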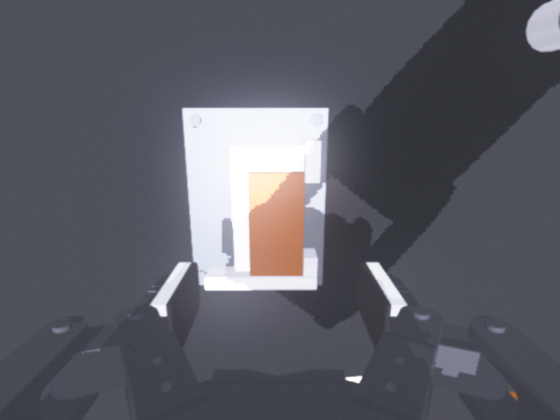

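Both plates are flush in the corner: coupon edge at u≈304 on the fence face, far edge at row 276 against the far fence. Next is the large weight.

```bash
python3 -c "
from h import *
cm=env.camera_model('wrist');im=cv2.imread('pics/w8.png');hsv=cv2.cvtColor(im,cv2.COLOR_BGR2HSV);o=((hsv[:,:,1]>120)&(im.max(2)>60)).astype(np.uint8)*255
rects(cm,o,(240,160,320,290),.03,'coupon',200)
w=((im.min(2)>170)).astype(np.uint8)*255
go(.42,.222,.19,90)"
```

```text
coupon rect c 624.9 -251.7 LxW 48.3 25.6 long-axis yaw 1.57 px 289.7 252.2
go dx dy dz yaw: [-0.016   0.1497  0.4852] 0.0363 dist 0.508 t 18.8 yaw now 92.08
```

```bash
python3 -m jog '[[1,-0.015,0.15,0.485,0.036],[1,-0.015,0.15,0.485,0.036],[1,-0.015,0.15,0.485,0.036],[1,-0.015,0.15,0.485,0.036],[1,-0.015,0.15,0.485,0.036],[1,-0.015,0.15,0.485,0.036],[1,-0.015,0.15,0.485,0.036],[1,-0.015,0.15,0.485,0.036],[1,-0.015,0.15,0.485,0.036],[1,-0.015,0.15,0.485,0.036],[1,-0.015,0.15,0.485,0.036],[1,-0.015,0.15,0.485,0.036],[1,-0.015,0.15,0.485,0.036],[1,-0.015,0.15,0.485,0.036]]'; python3 -c "
from h import *
st();cm,im=shot('wrist','w9.png')"
```

```text
time_s: 20.2
position: [0.4206, 0.2203, 0.1883]
tool_rot: [[-0.001, -1.0, 0.001], [-0.0, 0.001, 1.0], [-1.0, 0.001, -0.0]]
ft_force: [-0.0, -0.0, -0.5]
grip_width: 0.0854
t 20.2 p [0.4206 0.2203 0.1883] yaw 89.93 tilt [-0.0006 -0.0003] F [-0.  -0.  -0.5] w 0.0854 q [ 13.3  17.5  91.3  -0.   71.2 -76.6]
```

View pics/w9.png

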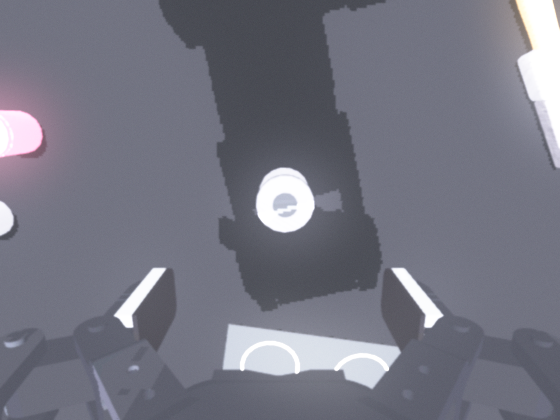

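The weight's top is centred near (285,204), midway between the pads.

```bash
python3 -c "
from h import *
cm=env.camera_model('wrist');s=env.observe();print(onplane(cm,285,204,.05)+[0,.0024], onplane(cm,313,204,.05)-onplane(cm,257,204,.05), s['position'])
go(.420,.2235,.03,90)"
```

```text
[0.41960089 0.22564621] [8.72173070e-05 4.42663854e-02] [0.4205505  0.22028181 0.18837829]
go dx dy dz yaw: [0.1584 0.0005 0.0033] -0.0014 dist 0.158 t 20.25 yaw now 89.92
```

```bash
python3 -m jog '[[1,0.04,0.0005,0.0042,0],[1,0.08,0.0005,0.0042,0],[1,0.12,0.0005,0.0042,0],[1,0.15,0.0005,0.0042,0],[1,0.158,0.0005,0.0042,0],[1,0.158,0.0005,0.0042,0],[-1,0.158,0.0005,0.0042,0],[-1,0.158,0.0005,0.0042,0],[-1,0.158,0.0005,0.0042,0],[-1,0.158,0.0005,0.0042,0],[-1,0.158,0.0005,0.0042,0],[-1,0.158,0.0005,0.0042,0],[-1,0.158,0.0005,0.0042,0],[-1,0.158,0.0005,0.0042,0]]' 60; python3 -c "
from h import *
st();shot('wrist','w10.png')
go(.6065,-.2587,.13,92.1)"
```

```text
time_s: 21.65
position: [0.42, 0.2256, 0.032]
tool_rot: [[0.003, -1.0, -0.001], [0.0, -0.001, 1.0], [-1.0, -0.003, 0.0]]
ft_force: [-1.3, -3.6, 9.0]
grip_width: 0.045
t 21.65 p [0.42   0.2256 0.032 ] yaw 90.05 tilt [0.0025 0.0002] F [-1.3 -3.6  9. ] w 0.045 q [ 14.   30.9 102.2  -0.   46.7 -76. ]
go dx dy dz yaw: [-0.0976 -0.1863 -0.4845] -0.0357 dist 0.528 t 21.7 yaw now 90.05
```

View pics/w10.png

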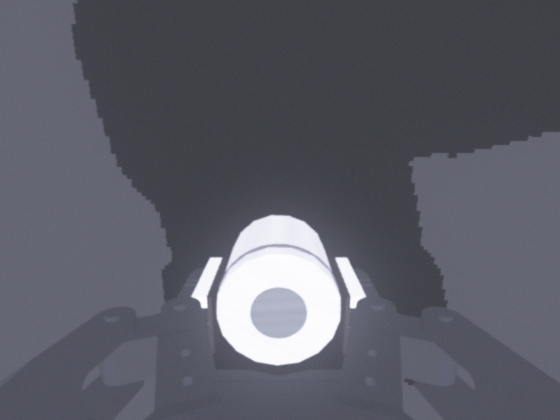

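```bash
python3 -c "
from h import *
cm=env.camera_model('wrist');s=env.observe()
for v in (252,363,307): print((s['tool_rot'].T@(np.r_[onplane(cm,279,v,.05),.05]-s['position'])).round(4))"
python3 -m jog '[[-1,-0.03,0,0,0],[-1,-0.08,0,0,0],[-1,-0.0976,-0.0186,-0.0485,-0.036],[-1,-0.0976,-0.0373,-0.097,-0.036],[-1,-0.0976,-0.0559,-0.145,-0.036],[-1,-0.0976,-0.0745,-0.194,-0.036],[-1,-0.0976,-0.093,-0.242,-0.036],[-1,-0.0976,-0.112,-0.291,-0.036],[-1,-0.0976,-0.130,-0.339,-0.036],[-1,-0.0976,-0.149,-0.388,-0.036],[-1,-0.0976,-0.168,-0.436,-0.036],[-1,-0.0976,-0.180,-0.47,-0.036],[-1,-0.0976,-0.1863,-0.4845,-0.036],[-1,-0.0976,-0.1863,-0.4845,-0.036],[-1,-0.0976,-0.1863,-0.4845,-0.036],[-1,-0.0976,-0.1863,-0.4845,-0.036]]'; python3 -c "
from h import *
st();shot('wrist','w11.png')
go(.6065,-.2587,.065,92.1)"
```

```text
[-0.018   0.0235 -0.0022]
[-0.0179 -0.021  -0.0022]
[-0.018   0.0026 -0.0022]
time_s: 23.3
position: [0.6056, -0.2573, 0.1281]
tool_rot: [[-0.001, -0.999, -0.038], [0.001, -0.038, 0.999], [-1.0, 0.001, 0.001]]
ft_force: [0.7, 0.2, -5.4]
grip_width: 0.0441
t 23.3 p [ 0.6056 -0.2573  0.1281] yaw 92.16 tilt [-0.0011  0.001 ] F [ 0.7  0.2 -5.4] w 0.0441 q [ -33.3   38.    65.5    0.    76.6 -125.5]
go dx dy dz yaw: [ 0.0633 -0.0008 -0.0014] 0.0013 dist 0.063 t 23.35 yaw now 92.18
```

View pics/w11.png

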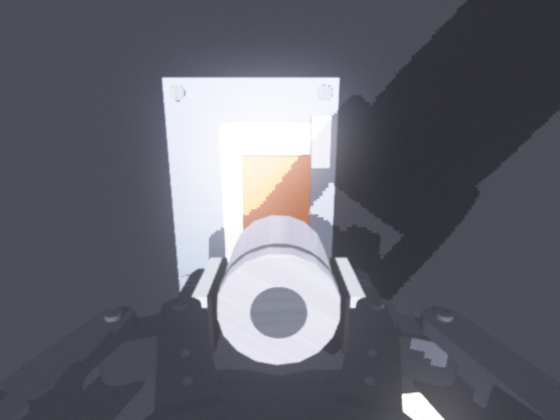

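```bash
python3 -m jog '[[-1,0.02,-0.0018,-0.0014,0],[-1,0.04,-0.0018,-0.0014,0],[-1,0.055,-0.0018,-0.0014,0],[-1,0.063,-0.0018,-0.0014,0],[-1,0.063,-0.0018,-0.0014,0],[-1,0.063,-0.0018,-0.0014,0]]';  python3 -m jog '[[-1,0.001,0,0,0],[-1,0.0015,0,0,0],[-1,0.0015,0,0,0]]'; python3 -c "
from h import *
st()
go(.6077,-.2587,.0625,92.1)"
```

```text
time_s: 23.95
position: [0.6082, -0.2599, 0.0661]
tool_rot: [[0.001, -0.999, -0.037], [-0.001, -0.037, 0.999], [-1.0, -0.001, -0.001]]
ft_force: [0.3, -0.4, -5.6]
grip_width: 0.0447
time_s: 24.25
position: [0.608, -0.2601, 0.0641]
tool_rot: [[0.0, -0.999, -0.037], [-0.0, -0.037, 0.999], [-1.0, -0.0, -0.0]]
ft_force: [-0.1, 0.6, -6.1]
grip_width: 0.0447
t 24.25 p [ 0.608  -0.2601  0.0641] yaw 92.1 tilt [ 0.0005 -0.0003] F [-0.1  0.6 -6.1] w 0.0447 q [ -33.4   42.    68.9    0.    69.1 -125.5]
go dx dy dz yaw: [0.0016 0.0002 0.0014] 0.0 dist 0.002 t 24.25 yaw now 92.1
```

```bash
python3 -m jog '[[-1,0.001,0,0.0014,0],[-1,0.0017,0,0.0014,0],[-1,0.0017,0,0.0014,0]]'; python3 -m jog '[[-1,0.0005,0,0,0],[-1,0.0005,0,0,0]]'
```

```text
time_s: 24.55
position: [0.6078, -0.2585, 0.0622]
tool_rot: [[0.0, -0.999, -0.037], [0.0, -0.037, 0.999], [-1.0, -0.0, 0.0]]
ft_force: [-1.5, 0.2, -3.8]
grip_width: 0.0444
time_s: 24.75
position: [0.6079, -0.2585, 0.0622]
tool_rot: [[0.0, -0.999, -0.037], [0.0, -0.037, 0.999], [-1.0, -0.0, -0.0]]
ft_force: [-2.7, 2.1, 1.8]
grip_width: 0.0444
```

Weight is seated. Releasing and lifting.

```bash
python3 -m jog '[[0.6,0,0,0,0],[0.6,0,0,0,0],[0.6,0,0,0,0],[0.6,0,0,0,0],[0.6,-0.03,0,0,0],[0.6,-0.07,0,0,0],[0.6,-0.11,0,0,0],[0.6,-0.13,0.02,0,0],[0.6,-0.13,0.02,0,0]]'; python3 -c "
from h import *
st();shot('wrist','w12.png')"
```

```text
time_s: 25.65
position: [0.5876, -0.2601, 0.1953]
tool_rot: [[0.005, -0.999, -0.036], [-0.004, -0.036, 0.999], [-1.0, -0.005, -0.004]]
ft_force: [-0.0, 0.4, 0.3]
grip_width: 0.0683
t 25.65 p [ 0.5876 -0.2601  0.1953] yaw 92.07 tilt [ 0.0049 -0.0037] F [-0.   0.4  0.3] w 0.0683 q [ -34.4   33.1   63.3   -0.    83.3 -126.5]
```

View pics/w12.png

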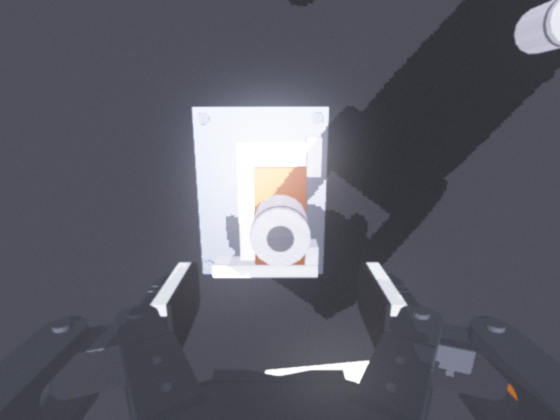

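The weight stands on the coupon, with its top centre at (280,238) and the coupon spanning about u 254–306, v 168–265. Next I'll check the offset and plan the middle weight.

```bash
python3 -c "
from h import *
cm=env.camera_model('wrist')
print('wt',onplane(cm,280,238,.08),'coupon',(onplane(cm,280,168,.03)+onplane(cm,280,265,.03))/2,(onplane(cm,254,215,.03)+onplane(cm,306,215,.03))/2)
go(.443,-.049,.17,90)"
```

```text
wt [ 0.60644552 -0.26034054] coupon [ 0.60637017 -0.26015668] [ 0.60325297 -0.26027432]
go dx dy dz yaw: [0.0223 0.1371 0.2158] 0.0361 dist 0.257 t 25.7 yaw now 92.07
```

```bash
python3 -m jog '[[0.6,0.01,0.03,0.045,0.036],[0.6,0.02,0.06,0.09,0.036],[0.6,0.022,0.085,0.135,0.036],[0.6,0.022,0.112,0.18,0.036],[0.6,0.022,0.137,0.216,0.036],[0.6,0.022,0.137,0.216,0.036],[0.6,0.022,0.137,0.216,0.036],[0.6,0.022,0.137,0.216,0.036]]'; python3 -c "
from h import *
st();shot('wrist','w13.png')"
```

```text
time_s: 26.5
position: [0.4439, -0.0492, 0.1691]
tool_rot: [[-0.0, -1.0, -0.001], [-0.0, -0.001, 1.0], [-1.0, 0.0, -0.0]]
ft_force: [-0.1, -0.6, 0.0]
grip_width: 0.0681
t 26.5 p [ 0.4439 -0.0492  0.1691] yaw 90.03 tilt [-0.     -0.0001] F [-0.1 -0.6  0. ] w 0.0681 q [ -21.6   16.2   97.1   -0.    66.7 -111.6]
```

View pics/w13.png

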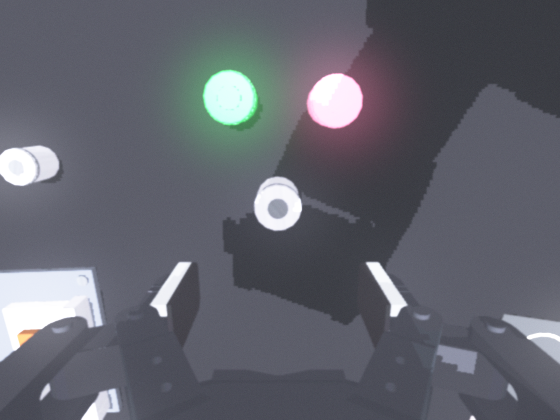

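The middle weight is at (278,207), centred between the pads. The decoys are well behind it.

```bash
python3 -c "
from h import *
cm=env.camera_model('wrist');print(onplane(cm,278,207,.042),'small',onplane(cm,18,167,.032))
go(.4435,-.0492,.024,90)"
```

```text
[ 0.44260757 -0.05209437] small [ 0.41352963 -0.25063102]
go dx dy dz yaw: [0.1451 0.0005 0.0003] -0.0001 dist 0.145 t 26.55 yaw now 89.99
```

```bash
python3 -m jog '[[0.6,0.045,0.0003,-0.0005,0],[0.6,0.09,0.0003,-0.0005,0],[0.6,0.13,0.0003,-0.0005,0],[0.6,0.145,0.0003,-0.0005,0],[0.6,0.145,0.0003,-0.0005,0],[0.6,0.145,0.0003,-0.0005,0],[-1,0.145,0.0003,-0.0005,0],[-1,0.145,0.0003,-0.0005,0],[-1,0.145,0.0003,-0.0005,0],[-1,0.145,0.0003,-0.0005,0],[-1,0.145,0.0003,-0.0005,0],[-1,0.145,0.0003,-0.0005,0],[-1,0.145,0.0003,-0.0005,0]]' 50; python3 -c "
from h import *
st();shot('wrist','w14.png')
go(.6265,.3105,.13,81)"
```

```text
time_s: 27.85
position: [0.4433, -0.0494, 0.0257]
tool_rot: [[0.002, -1.0, -0.001], [-0.001, -0.001, 1.0], [-1.0, -0.002, -0.001]]
ft_force: [-0.7, -1.3, 6.3]
grip_width: 0.0345
t 27.85 p [ 0.4433 -0.0494  0.0257] yaw 90.05 tilt [ 0.0024 -0.0012] F [-0.7 -1.3  6.3] w 0.0345 q [ -21.6   29.8  107.4   -0.    42.7 -111.7]
go dx dy dz yaw: [-0.1043 -0.1837  0.3597] 0.1579 dist 0.417 t 27.9 yaw now 90.05
```

View pics/w14.png

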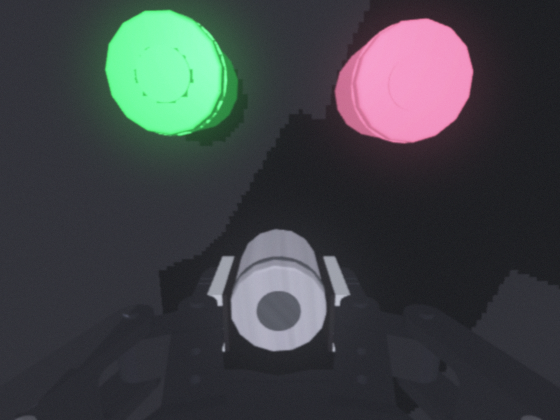

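Middle weight gripped. Carrying it over the left ring.

```bash
python3 -m jog '[[-1,-0.04,0,0,0],[-1,-0.085,0,0,0],[-1,-0.104,-0.0205,0.04,0.05],[-1,-0.104,-0.041,0.08,0.1],[-1,-0.104,-0.0612,0.12,0.158],[-1,-0.104,-0.0817,0.16,0.158],[-1,-0.104,-0.102,0.2,0.158],[-1,-0.104,-0.1226,0.24,0.158],[-1,-0.104,-0.143,0.28,0.158],[-1,-0.104,-0.1634,0.32,0.158],[-1,-0.104,-0.178,0.35,0.158],[-1,-0.104,-0.1837,0.3597,0.158],[-1,-0.104,-0.1837,0.3597,0.158],[-1,-0.104,-0.1837,0.3597,0.158],[-1,-0.104,-0.1837,0.3597,0.158]]'; python3 -c "
from h import *
st();shot('wrist','w15.png')"
```

```text
time_s: 29.4
position: [0.6258, 0.3097, 0.1287]
tool_rot: [[-0.0, -0.988, 0.158], [-0.0, 0.158, 0.988], [-1.0, 0.0, -0.0]]
ft_force: [-0.2, -0.3, -2.8]
grip_width: 0.0345
t 29.4 p [0.6258 0.3097 0.1287] yaw 80.93 tilt [-0.0005 -0.0003] F [-0.2 -0.3 -2.8] w 0.0345 q [ 16.6  41.9  57.3  -0.   80.8 -64.3]
```

View pics/w15.png

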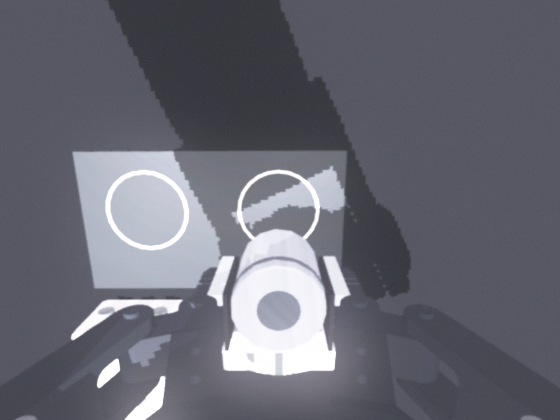

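The left ring is around (278.5,210), and the right ring centre is about (147.5,210). Computing their offset from the TCP.

```bash
python3 -c "
from h import *
cm=env.camera_model('wrist');s=env.observe()
for p in ((278.5,210),(147.5,210)):
  q=onplane(cm,*p,.002); print(q,(s['tool_rot'].T@(np.r_[q,.002]-s['position'])).round(4))"
```

```text
[0.62684007 0.30753591] [ 0.1268 -0.0013 -0.002 ]
[0.61109437 0.2092686 ] [ 0.1269 -0.0012 -0.1015]
```

```bash
python3 -m jog '[[-1,0.03,-0.001,0.0003,0],[-1,0.06,-0.001,0.0003,0],[-1,0.085,-0.001,0.0003,0],[-1,0.095,-0.001,0.0003,0],[-1,0.099,-0.001,0.0003,0],[-1,0.099,-0.001,0.0003,0],[-1,0.099,-0.001,0.0003,0]]'; python3 -m jog '[[-1,0.001,0,0,0],[-1,0.0015,0,0,0],[-1,0.0015,0,0,0]]'; python3 -m jog '[[-1,0.0006,0,0,0],[-1,0.0006,0,0,0]]'
```

```text
time_s: 30.15
position: [0.6279, 0.311, 0.0311]
tool_rot: [[0.002, -0.988, 0.157], [0.001, 0.157, 0.988], [-1.0, -0.002, 0.001]]
ft_force: [0.3, -1.3, -2.3]
grip_width: 0.0348
time_s: 30.45
position: [0.6273, 0.3109, 0.0283]
tool_rot: [[0.0, -0.988, 0.157], [0.0, 0.157, 0.988], [-1.0, -0.0, 0.0]]
ft_force: [-0.7, -0.1, -3.0]
grip_width: 0.0348
time_s: 30.65
position: [0.6273, 0.311, 0.0278]
tool_rot: [[0.0, -0.988, 0.157], [0.0, 0.157, 0.988], [-1.0, -0.0, 0.0]]
ft_force: [-0.7, 0.0, -0.6]
grip_width: 0.0346
```

Contact is beginning at .0278. One small step more, then release and lift.

```bash
python3 -m jog '[[-1,0.0003,0,0,0],[0.4,0.0003,0,0,0],[0.4,0.0003,0,0,0],[0.4,0.0003,0,0,0],[0.4,0.0003,0,0,0],[0.4,-0.03,0,0,0],[0.4,-0.07,0,0,0],[0.4,-0.11,0,0,0],[0.4,-0.15,0,0,0],[0.4,-0.15,0,0,0],[0.4,-0.15,0,0,0]]'; python3 -c "
from h import *
st();shot('wrist','w16.png'); go(.413,-.250,.17,88)"
```

```text
time_s: 31.75
position: [0.6273, 0.3109, 0.1781]
tool_rot: [[0.001, -0.988, 0.157], [0.0, 0.157, 0.988], [-1.0, -0.001, 0.001]]
ft_force: [-0.8, 0.5, -0.4]
grip_width: 0.06
t 31.75 p [0.6273 0.3109 0.1781] yaw 80.99 tilt [0.0015 0.0004] F [-0.8  0.5 -0.4] w 0.06 q [ 16.7  39.9  53.   -0.   87.  -64.3]
go dx dy dz yaw: [ 0.007   0.1233 -0.5873] -0.1224 dist 0.6 t 31.8 yaw now 80.99
```

View pics/w16.png

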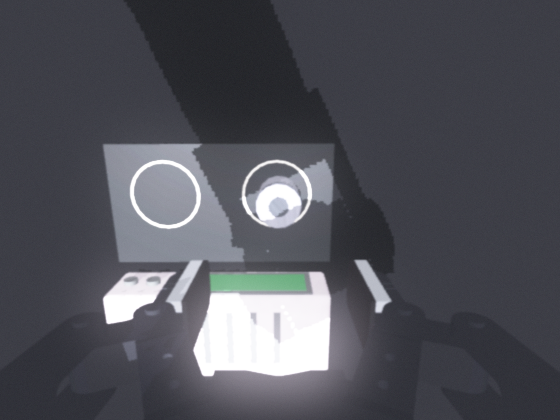

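The middle weight stands in the left ring, with its top at (277,204) and the ring centre at (277,194). The difference fits parallax. On to the small weight.

```bash
python3 -m jog '[[0.4,0.007,0.123,-0.587,-0.122],[0.4,0.007,0.123,-0.587,-0.122],[0.4,0.007,0.123,-0.587,-0.122],[0.4,0.007,0.123,-0.587,-0.122],[0.4,0.007,0.123,-0.587,-0.122],[0.4,0.007,0.123,-0.587,-0.122],[0.4,0.007,0.123,-0.587,-0.122],[0.4,0.007,0.123,-0.587,-0.122],[0.4,0.007,0.123,-0.587,-0.122],[0.4,0.007,0.123,-0.587,-0.122],[0.4,0.007,0.123,-0.587,-0.122],[0.4,0.007,0.123,-0.587,-0.122],[0.4,0.007,0.123,-0.587,-0.122],[0.4,0.007,0.123,-0.587,-0.122],[0.4,0.007,0.123,-0.587,-0.122],[0.4,0.007,0.123,-0.587,-0.122]]'; python3 -c "
from h import *
st();shot('wrist','w17.png')"
```

```text
time_s: 33.4
position: [0.4141, -0.2482, 0.1701]
tool_rot: [[-0.001, -0.999, 0.033], [0.001, 0.033, 0.999], [-1.0, 0.001, 0.001]]
ft_force: [0.2, 0.3, 0.1]
grip_width: 0.0598
t 33.4 p [ 0.4141 -0.2482  0.1701] yaw 88.1 tilt [-0.0006  0.0008] F [0.2 0.3 0.1] w 0.0598 q [ -45.    19.4   91.8    0.    68.8 -133.1]
```

View pics/w17.png

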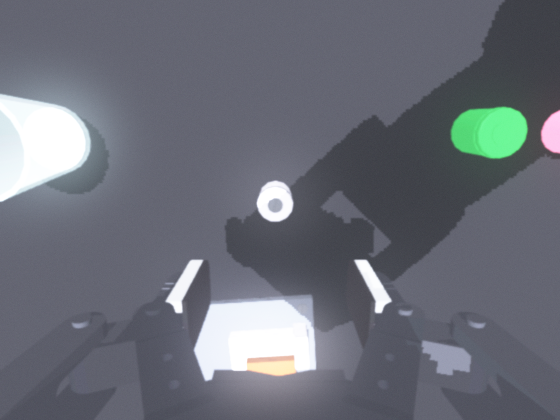

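```bash
python3 -c "
from h import *
cm=env.camera_model('wrist');s=env.observe()
q=onplane(cm,275,203,.032); print(q,(s['tool_rot'].T@(np.r_[q,.032]-s['position'])).round(4))"
```

```text
[ 0.41226649 -0.25310163] [ 0.1382  0.0017 -0.0049]
```

```bash
python3 -m jog '[[0.4,0.045,0.0015,-0.0025,0],[0.4,0.09,0.0015,-0.0025,0],[0.4,0.13,0.0015,-0.0025,0],[0.4,0.15,0.0015,-0.0025,0],[0.4,0.15,0.0015,-0.0025,0],[0.4,0.15,0.0015,-0.0025,0],[-1,0.15,0.0015,-0.0025,0],[-1,0.15,0.0015,-0.0025,0],[-1,0.15,0.0015,-0.0025,0],[-1,0.15,0.0015,-0.0025,0],[-1,0.15,0.0015,-0.0025,0],[-1,0.15,0.0015,-0.0025,0],[-1,0.15,0.0015,-0.0025,0]]' 40; python3 -c "
from h import *
st();shot('wrist','w18.png')
go(.611,.2115,.13,81)"
```

```text
time_s: 34.75
position: [0.4126, -0.2523, 0.0217]
tool_rot: [[0.002, -0.999, 0.035], [-0.002, 0.035, 0.999], [-1.0, -0.002, -0.001]]
ft_force: [-0.0, 2.1, 7.3]
grip_width: 0.0264
t 34.75 p [ 0.4126 -0.2523  0.0217] yaw 87.98 tilt [ 0.0018 -0.0015] F [-0.   2.1  7.3] w 0.0264 q [ -45.5   32.5  101.6    0.    45.8 -133.5]
go dx dy dz yaw: [-0.1086 -0.1821  0.4704] 0.1218 dist 0.516 t 34.8 yaw now 87.98
```

View pics/w18.png

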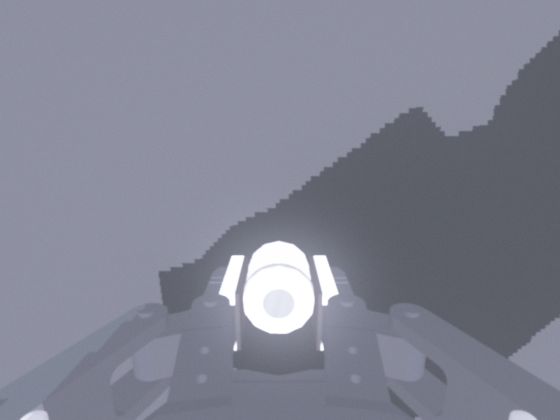

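Small weight gripped. Carrying it to the right ring.

```bash
python3 -m jog '[[-1,-0.04,0,0,0],[-1,-0.085,0,0,0],[-1,-0.1086,-0.0182,0.045,0.05],[-1,-0.1086,-0.0355,0.092,0.122],[-1,-0.1086,-0.0538,0.139,0.122],[-1,-0.1086,-0.072,0.186,0.122],[-1,-0.1086,-0.09,0.232,0.122],[-1,-0.1086,-0.108,0.279,0.122],[-1,-0.1086,-0.126,0.326,0.122],[-1,-0.1086,-0.144,0.373,0.122],[-1,-0.1086,-0.1627,0.42,0.122],[-1,-0.1086,-0.175,0.455,0.122],[-1,-0.1086,-0.1821,0.4704,0.122],[-1,-0.1086,-0.1821,0.4704,0.122],[-1,-0.1086,-0.1821,0.4704,0.122],[-1,-0.1086,-0.1821,0.4704,0.122]]'; python3 -c "
from h import *
st();shot('wrist','w19.png')"
```

```text
time_s: 36.4
position: [0.6104, 0.2105, 0.1293]
tool_rot: [[-0.0, -0.987, 0.158], [-0.0, 0.158, 0.987], [-1.0, 0.0, -0.0]]
ft_force: [-0.5, -0.8, -1.1]
grip_width: 0.027
t 36.4 p [0.6104 0.2105 0.1293] yaw 80.92 tilt [-0.0003 -0.0002] F [-0.5 -0.8 -1.1] w 0.027 q [  8.5  36.7  67.8  -0.   75.5 -72.4]
```

View pics/w19.png

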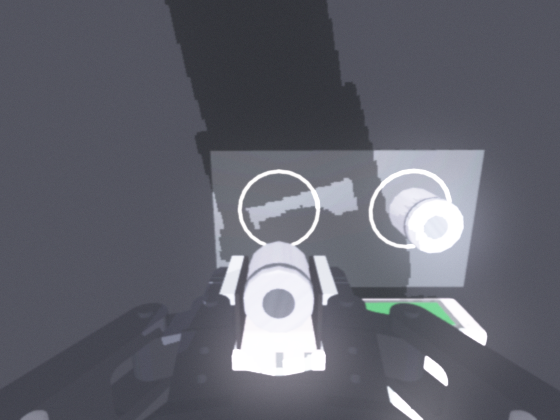

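The right ring is centred at (279,210), in line with the jaws. Lowering.

```bash
python3 -m jog '[[-1,0.03,-0.001,0.0003,0],[-1,0.06,-0.001,0.0003,0],[-1,0.088,-0.001,0.0003,0],[-1,0.099,-0.001,0.0003,0],[-1,0.1035,-0.001,0.0003,0],[-1,0.1035,-0.001,0.0003,0],[-1,0.1035,-0.001,0.0003,0]]'; python3 -m jog '[[-1,0.001,0,0,0],[-1,0.0015,0,0,0],[-1,0.0015,0,0,0]]'; python3 -m jog '[[-1,0.0006,0,0,0],[-1,0.0006,0,0,0]]'
```

```text
time_s: 37.15
position: [0.6125, 0.2117, 0.027]
tool_rot: [[0.002, -0.988, 0.157], [0.0, 0.157, 0.988], [-1.0, -0.002, 0.001]]
ft_force: [-0.6, 0.2, -1.3]
grip_width: 0.0269
time_s: 37.45
position: [0.6119, 0.2118, 0.0244]
tool_rot: [[0.001, -0.988, 0.157], [0.0, 0.157, 0.988], [-1.0, -0.001, 0.0]]
ft_force: [-0.9, -0.2, -1.4]
grip_width: 0.0265
time_s: 37.65
position: [0.6119, 0.2118, 0.0239]
tool_rot: [[0.001, -0.988, 0.157], [0.0, 0.157, 0.988], [-1.0, -0.001, 0.0]]
ft_force: [-1.6, 0.4, 2.3]
grip_width: 0.0265
```

Contact (Fz is rising). Release, lift, and back away so the final view is clear.

```bash
python3 -m jog '[[0.2,0,0,0,0],[0.2,0,0,0,0],[0.2,0,0,0,0],[0.2,0,0,0,0],[0.2,-0.03,0,0,0],[0.2,-0.07,0,0,0],[0.2,-0.12,0,0,0],[0.2,-0.16,0.02,0,0],[0.2,-0.19,0.06,0,0],[0.2,-0.19,0.1,0,0],[0.2,-0.19,0.1,0,0],[0.2,-0.19,0.1,0,0]]'; python3 -c "
from h import *
st();cm,im=shot('wrist','w20.png');
for n in ('top','scene'):
  shot(n,n+'9.png')
t=cv2.imread('pics/top9.png');cv2.imwrite('pics/top9z.png',cv2.resize(t[100:310,100:380],(800,600),interpolation=cv2.INTER_CUBIC))
t=cv2.imread('pics/scene9.png');cv2.imwrite('pics/scene9z.png',cv2.resize(t[120:345,140:440],(800,600),interpolation=cv2.INTER_CUBIC))"
```

```text
time_s: 38.85
position: [0.5128, 0.2276, 0.2139]
tool_rot: [[0.001, -0.988, 0.156], [0.0, 0.156, 0.988], [-1.0, -0.001, 0.0]]
ft_force: [-0.1, 0.7, -0.8]
grip_width: 0.0513
t 38.85 p [0.5128 0.2276 0.2139] yaw 81.02 tilt [0.0008 0.0001] F [-0.1  0.7 -0.8] w 0.0513 q [ 11.8  24.3  75.7  -0.   80.  -69.2]
```

View pics/w20.png

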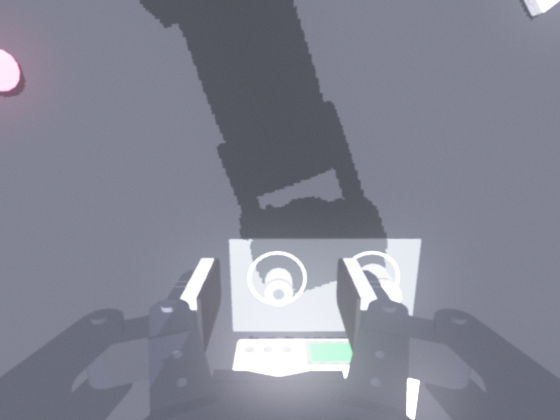

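View pics/top9z.png

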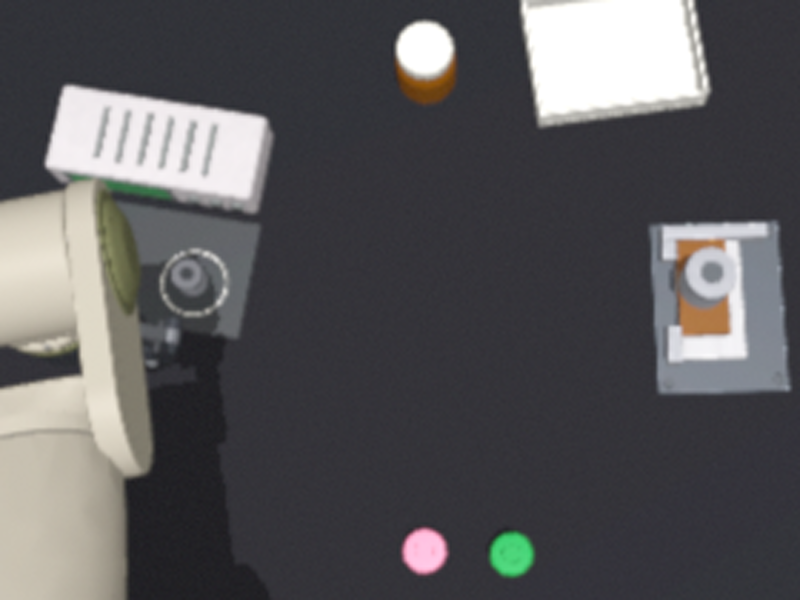

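View pics/scene9z.png

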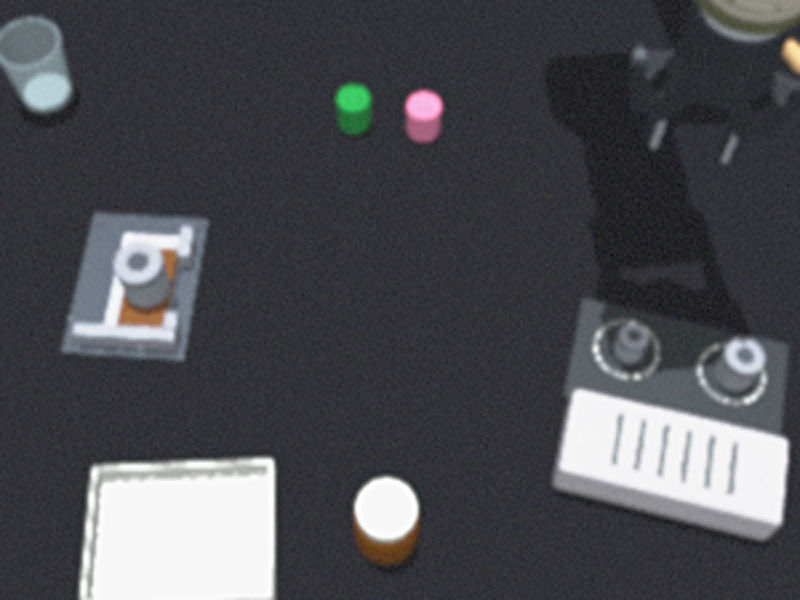

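The rings hold the two weights and the jig holds the stack. Nothing else moved. One numeric cross-check from the fixed cameras.

```bash
python3 -c "
from h import *
c=env.camera_model('scene');f=lambda x,y,z:(onplane(c,140+(x+.5)/2.6667-.5,120+(y+.5)/2.6667-.5,z)*1000).round(1)
print('mid',f(743,355,.044),'ringL',f(732,372,.002));print('small',f(632,329,.034),'ringR',f(627,349,.002))
t=env.camera_model('top');g=lambda x,y,z:(onplane(t,100+(x+.5)/2.857-.5,100+(y+.5)/2.857-.5,z)*1000).round(1)
print('large',g(711,273,.08),'coupon',(g(677,240,.03)+g(730,335,.03))/2,'small top',g(189,272,.034),'ringR',g(195,282,.002))
print('base LR',g(663,358,.02),g(747,358,.02),'far fence in',g(700,238,.032), 'coupon near corners',g(680,336,.03),g(731,334,.03), 'base far right',g(740,240,.02),'base near right',g(747,358,.02))
im0=cv2.imread('pics/top0.png');im1=cv2.imread('pics/top9.png')
print('jar/beaker diff',[int(cv2.absdiff(im0,im1)[a:b,c:d].max()) for a,b,c,d in ((100,140,235,265),(275,320,395,445))])"
```

```text
mid [627.8 308.9] ringL [625.5 310.1]
small [606.2 209.7] ringR [611.6 210.9]
large [ 607.2 -257.5] coupon [ 605.75 -258.8 ] small top [614.2 209.5] ringR [612.3 210. ]
base LR [ 541.5 -222.1] [ 542.2 -299. ] far fence in [ 651.6 -256.4] coupon near corners [ 560.1 -236.6] [ 562.4 -283. ] base far right [ 653.2 -295.6] base near right [ 542.2 -299. ]
jar/beaker diff [30, 30]
```

```bash
python3 -c "
from h import *
st(); print(env.close_job())"
```

```text
t 39.0 p [0.514  0.2272 0.2129] yaw 80.95 tilt [-0.0002 -0.0002] F [ 0.3  0.2 -0.3] w 0.0514 q [ 11.8  24.4  75.6  -0.   80.  -69.2]
the job is handed in; nothing more can be done
None
```

I finished the setup and handed the job in at 39 s of the allowed 112 s; `close_job` reported no verdict.

- **Plates:** I gripped the base plate, then the specimen plate, slid each into the corner until I felt both fences (about 20–27 N), and released. The wrist view showed both plates flush and square.
- **Largest weight:** It stands on the specimen plate, about 2 mm from its centre by the top camera and under 1 mm by one of two wrist readings (3 mm by the other).
- **Middle weight:** It stands in the left ring, about 3 mm from centre by the scene camera.
- **Smallest weight:** It stands in the right ring, about 5 mm from centre by the scene camera and 2 mm by the top camera. The two put it on opposite sides of the centre.
- **Jar and beaker:** Comparing the top pictures from start and end showed no visible change in either.
- **Disagreements:** The wrist camera read about 2.4 mm off sideways. I corrected for that using the jaw centre and the fence contacts. One contour check of the specimen plate failed because of a shadow, so I used edge pixels instead.

At hand-in the gripper was raised clear of everything.

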